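# Pry the spring clip off the finishing machine's spindle

### The arm

A 7-joint arm with a two-finger parallel gripper is mounted at the origin on the work surface. World frame = base frame: x ahead of the robot, y to its left, z up, the work surface at z = 0. Lengths are in m, angles in rad, forces in N, time in s.
With the tool pointing down it reaches from about 0.4 to 0.85 m from the base axis. Payload 10.4 kg.
Tool frame: the origin (TCP) lies midway between the tips of the shut fingers; the grasp point (between the pads) lies 19 mm behind it (r.tcp_to_grasp is the z of the grasp point in the tool frame, in m); z points along the fingers, x is the direction in which the jaws open and shut, and the axes are right-handed (so a half turn about z gives the same grasp; the last joint's range is limited). The gripper opens to 87 mm and grips with 3 to 60 N. Pads are 19 mm wide; open, the fingers measure 117 mm over their backs; the gripper's body (75 mm by 190 mm) begins 51 mm behind the grasp point.
Start: joints at [1.313, 0.332, -0.065, 1.46, 0.022, 1.35, -0.088], TCP at [0.145, -0.608, 0.191] pointing down, gripper open.
Joint ranges: [-2.6, 2.6], [-0.5, 2.12], [-1.47, 1.34], [0.16, 2.42], [-1.27, 4.41], [0.06, 2.06], [-2.6, 2.6]. Speed limits (rad/s): [2.22, 2.22, 2.79, 2.79, 3.14, 3.14, 3.14].

### API

Orientations are given as a unit quaternion [x, y, z, w].
In Python, from bench import r, camera, close_job gives the robot as it stands. The module is installed in compiled form; this text tells all that it offers.
- The arm moves only by the shell command python3 -m crank 'ROWS' [FORCE]. ROWS is JSON, a list of rows, each an object of numbers: "x", "y", "z": the shift along the tool's x, y, z scaled (see below); "ax", "ay", "az": the turn, a rotation vector about the tool's x, y, z scaled (see below); "claw": the closure, from -1 (fully open) to 1 (shut), so that 0 is half open. A call has exactly 5 rows; each row is the pose to reach, as a shift and turn from the pose commanded when the call began, along the tool's axes at that moment; what a row does not reach only later rows make up. The controller multiplies each number of a shift by 1 m and each number of a turn by 2 rad. A row lasts 1/12 s, in which the tool goes at most 41.7 mm and 7.16 degrees, less where a joint would pass 70% of its speed; a pose out of reach is approached as far as the arm can. A call with a number of a shift or a turn outside -1 to 1 is refused whole. A call with a gripper value outside its range is refused whole. The fingers move at their own pace and stop on an object; FORCE is the grip in N (left out, the last holds). Time passes only in rows, so rows that repeat a pose let the fingers close, or fill a call up. It gives the time, the measured TCP pose, the force and the opening at its end, in the units of the state.
- r.read_state(): the state, without advancing time (a new reading comes with each control period).
- camera(name): name is "scene" or "top"; returns a dict with "color" (480x640x3 uint8, blue, green, red), "fx", "fy", "cx", "cy" (pixels), "D" ([k1, k2, p1, p2, k3] as OpenCV has them; the pictures are not rectified), "eye" and "orientation" of the camera in the world. Camera axes: x right, y down, z forward; pixel columns grow to the right and rows downward; lengths in m; the calibration is good to about 2 mm. A picture is of the moment at which its call begins. There is no depth.
- close_job(): hands the job in, once; it reports no verdict.
The state is a dict: "time": time; "joint_positions": joint angles; "joint_vel": joint speeds; "joint_torque": joint torques, N m; "ee_pos": TCP position; "eef_rot": TCP orientation; "ft_force": force on the tool from outside, world axes, zero at the start; "torque": the same for the moment, N m; "width": finger opening in m.
Only numpy, scipy, OpenCV 4.12 (cv2) and the standard library are available. Lean on these libraries where they do the work, as an engineer would, in place of code of your own. Each camera call takes 0.05 s, during which the arm holds its last target. There are 200 camera calls.

### The job

The rubber wheel on the small finishing machine has to come off, so remove the sprung wire clip that retains it: take the hooked pick from the rack, work its hook through the clip's loop and pry the clip up out of its groove, feeling your way gently so the spindle is never hit or pressed hard. Carry the clip hanging on the pick to the steel dish and leave it lying there, never touching it with the fingers or dropping it on the bench, then hang the pick back in a slot of the rack and leave everything else on the bench undisturbed.

Things in the scene. Friction and masses are not known exactly. Their poses are not given: they have to be found in the camera images.
- machine: Small burgundy machine, fixed to the bench; origin on the bench, z up. A fixed level steel spindle, 24 mm diameter, sticks out along its -y, axis 90 mm above the bench at x=0. Along y: boss to -0.046, rubber wheel (68 mm diameter) from -0.052 to -0.079, bare spindle to its free end at y=-0.140. The machine body behind is at most 115 mm high.
- groove (a point): Centre of the clip groove, on the spindle's axis, at y=-0.100 of the machine; axes as the machine's. The groove is 5.4 mm wide and 20 mm in diameter (2 mm deep); the spindle is 24 mm thick on both sides of it.
- spindle_end (a point): Centre of the spindle's free end face, 40 mm from the groove along the machine's -y.
- clip: Sprung clip of 3.6 mm steel wire, an upright omega, 36 g, seated in the groove square to the spindle. Origin at the centre of the circle its legs embrace (on the spindle's axis while seated); z up to its loop, y along the spindle to the machine. Legs hug the groove to 38 degrees below the axis; flared feet at z=-0.0115, x=+-0.0135. Once off it hangs freely by its loop.
- clip_loop (a point): Inner top of the clip's loop, at (0, 0, 0.026) of the clip. The eye under it is open along y, its inner sides at x=+-0.006, bounded below by the spindle's top (z=0.012 beside the groove). Pulled up slowly by the loop, the clip lets go at about 9 to 14 N after rising 3 to 7 mm and snaps loose with a small jump; a fast pull takes more force.
- pick: Hooked pick, 70 g, hanging upright by its collar in a rack slot. Origin on the shank's axis level with the hook's underside, z up. Shank 6 mm diameter; collar 22 mm across, z=0.095 to 0.101; flat-sided wooden handle z=0.101 to 0.165, 14 mm thick along x, 18 mm wide along y. The hook is a 4.4 mm wire foot running from the shank along +y, its end turned up.
- hook_tip (a point): Top of the turned-up end of the pick's hook, at (0, 0.016, 0.010) of the pick; the outer face of that end is at y=0.018, the foot's upper side at z=0.0044. The clip's loop fits between shank and turned-up end (11 mm).
- handle_mid (a point): Middle of the pick's handle, where to grip it, 133 mm above the pick's origin.
- rack: Wooden rack fixed to the bench, origin on the bench under the slots, z up. Level board, top at z=0.110, 12 mm thick, x=-0.027 to 0.029, 160 mm wide in y; three slots 12 mm wide at y=-0.05, 0, 0.05, open to -x, closed at x=0.007. Rear panel under it at x=0.013 to 0.027; foot 12 mm thick. Pick and awl hang at y=-0.05 and 0, either way round; the third slot is empty.
- rack_front (a point): Middle of the board's front edge, on its top, at (-0.027, 0, 0.110) of the rack. Hanging tools have their shank at about x=0 of the rack and their collar on the board (pick origin at z=0.015); to take one out, lift it a little and draw it out through the slot's open front along the rack's -x.
- dish: Open square steel parts dish, 120 x 120 mm, 22 mm high, walls and floor 4 to 5 mm thick, fixed. Origin under its centre, z up.
- spool: Bystander: cream thread spool, 44 mm across, 55 mm tall.
- polish: Bystander: flat dark tin, 76 mm across, 28 mm tall.
- dressing: Bystander: amber bottle, 52 mm across, 120 mm tall.
- last: Bystander: wooden shoe last, about 200 mm long, 78 mm tall.
- heel: Bystander: black rubber heel piece, 67 x 60 x 16 mm.
- hammer: Bystander: hammer lying on the bench.
- awl: Bystander: straight awl, same handle and collar as the hooked pick but with a straight pointed shank; hangs in another slot of the rack.
Things that resemble listed ones, but are neither listed nor needed, are in the scene too. Leave any purple look-alike of the pick alone. What is shaped like the dish but brown is not meant.

How it is judged:
On the way, in this order (a step that is already met when the one before it is completed fails the run):
1. the hook is through the loop of the clip while the clip is still seated in its groove (turned-up end at least 3 mm past the clip's plane towards the machine) (y of hook_tip in the frame of clip between 0.003 and 0.02 m and x of hook_tip in the frame of clip between -0.007 and 0.007 m and z of hook_tip in the frame of clip between 0.012 and 0.03 m and distance between clip and groove below 0.004 m), for 0.1 s.
2. the clip is off the spindle and hangs on the pick, at least 30 mm above its seat or clear to the side (distance between clip and groove above 0.03 m and contact force between pick and clip above 0.05 N and height (world z) of clip above 0.06 m), for 0.2 s.
At the end, for the whole second after the job is handed in: The clip lies at rest in the dish, its origin within 55 mm of the dish's centre along both sides and below 30 mm, clear of the pick; the pick hangs at rest, upright within 0.15 rad, by its collar in a rack slot (origin 10 to 20 mm high, rack x -18 to 12 mm) (x of clip in the frame of dish between -0.055 and 0.055 m and y of clip in the frame of dish between -0.055 and 0.055 m and height (world z) of clip below 0.03 m and linear speed of each of clip, pick below 0.02 m/s and contact force between clip and pick below 0.02 N and x of pick in the frame of rack between -0.018 and 0.012 m and y of pick in the frame of rack between -0.06 and 0.06 m and z of pick in the frame of rack between 0.01 and 0.02 m and angle between pick's own z axis and vertical below 0.15 rad); the robot touches nothing.
It fails at once if the robot itself touches the clip (contact force between any of the arm, the fingers and clip above 0.3 N).
It fails at once if the clip falls beside the dish (height (world z) of clip below 0.03 m and not (x of clip in the frame of dish between -0.065 and 0.065 m and y of clip in the frame of dish between -0.065 and 0.065 m)).
It fails at once if the clip is flung or dropped (faster than 1.2 m/s) (linear speed of clip above 1.2 m/s).
It fails at once if the pick or the robot presses on the spindle or machine with more than 35 N (contact force between any of pick, the arm, the fingers and machine above 35 N).
It fails at once if one of the other things on the bench is displaced by more than 20 mm (distance of any of spool, polish, dressing, last, heel, hammer, awl from where it was at the start of the episode above 0.02 m).
It also fails if it takes over 67 s, if anything falls off the work surface, if the arm or the gripper's body presses on something with over 40 N, if the wrist force passes 120 N, or if a joint passes its speed limit or range.

## Working session

There is one attempt and no reset: what is moved stays moved. The work goes in short steps, Python scripts to look and compute and a shell command to move; the robot and the scene stay as the last step left them, time stands still between calls to the robot, and variables do not carry over. Pictures are saved under pics/ and viewed, about 8 in all and at most 12, crops included, and the job is handed in when it is done.

```bash
mkdir -p pics
cat > h.py <<'E'
import numpy as np, cv2
from scipy.spatial.transform import Rotation as R
from bench import r, camera
def snap(n,f):
    c=camera(n); cv2.imwrite(f,c["color"]); return c
def ray(c,u,v):
    K=np.array([[c["fx"],0,c["cx"]],[0,c["fy"],c["cy"]],[0,0,1.]])
    p=cv2.undistortPoints(np.array([[[u,v]]],float),K,np.array(c["D"],float))[0,0]
    return np.array(c["eye"]),R.from_quat(c["orientation"]).apply([p[0],p[1],1])
def atz(c,u,v,z):
    e,d=ray(c,u,v); return e+d*(z-e[2])/d[2]
def proj(c,P):
    K=np.array([[c["fx"],0,c["cx"]],[0,c["fy"],c["cy"]],[0,0,1.]])
    q=R.from_quat(c["orientation"]).inv().apply(np.atleast_2d(P)-np.array(c["eye"]))
    return cv2.projectPoints(q,np.zeros(3),np.zeros(3),K,np.array(c["D"],float))[0][:,0]
def tri(c1,p1,c2,p2):
    e1,d1=ray(c1,*p1); e2,d2=ray(c2,*p2)
    t=np.linalg.lstsq(np.c_[d1,-d2],e2-e1,rcond=None)[0]
    a=e1+t[0]*d1; b=e2+t[1]*d2; return (a+b)/2,np.linalg.norm(a-b)
E
python3 - <<'E'
from h import *
for n in("scene","top"):
    c=snap(n,f"pics/{n}0.png"); print(n,c["eye"],c["orientation"],c["fx"],c["cx"],c["cy"],c["D"])
s=r.read_state(); print(s, r.tcp_to_grasp)
E
```

```text
scene [0.96976128 0.27482489 1.01920688] [ 0.44088323  0.85496729 -0.24156095 -0.12767621] 573.3800858365153 325.944825111957 239.96256453346408 [0.01568442 0.         0.         0.         0.        ]
top [ 0.27940421 -0.03893577  1.4259804 ] [-0.69827328  0.71072238 -0.05826023  0.0624008 ] 561.4031191513452 315.5539817547896 237.69621602231803 [-0.0966237  0.         0.         0.         0.       ]
{'time': 0.1, 'joint_positions': array([ 1.31341646,  0.33283186, -0.06471918,  1.46084979,  0.02164566,
        1.34994749, -0.08850599]), 'joint_vel': array([-0.00167427, -0.00155427, -0.00057437, -0.0014718 ,  0.00044392,
        0.00207956,  0.00141881]), 'joint_torque': array([ 5.94198245e-04, -6.24548078e+01,  2.44341017e-02, -3.90717065e+01,
       -6.12123334e-02,  3.65810876e-02,  1.01019762e-05]), 'ee_pos': array([ 0.14528749, -0.60746439,  0.19012274]), 'eef_rot': array([ 7.85069565e-01, -6.19407240e-01, -5.55324577e-04, -3.74437789e-04]), 'ft_force': array([ 0.10577684,  0.30582426, -0.67336622]), 'torque': array([ 0.02023532,  0.01296353, -0.04142978]), 'width': 0.08711463506796771} -0.0187
```

View pics/scene0.png

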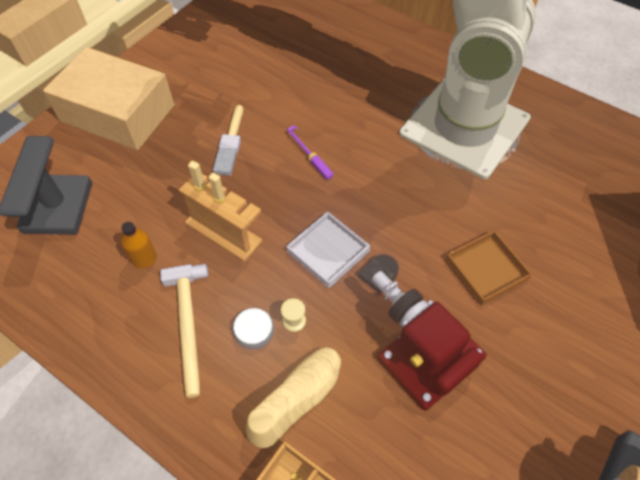

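View pics/top0.png

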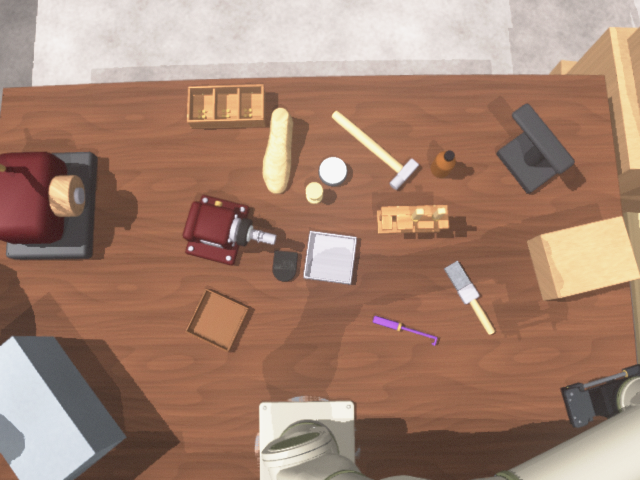

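Scene: white dish (328,248), rack (220,215) with handles at (197,175) and (217,187), machine (435,345) with its spindle toward (380,280), and the purple look-alike (310,152) and brown dish (487,266), both to be ignored. I still need to tell pick from awl, so I'm enlarging the rack and spindle.

Run:
```python
import cv2,numpy as np
s=cv2.imread("pics/scene0.png");t=cv2.imread("pics/top0.png")
f=lambda i,x,y:cv2.resize(i[y:y+75,x:x+100],(400,300),interpolation=cv2.INTER_CUBIC)
cv2.imwrite("pics/crop1.png",np.vstack([np.hstack([f(s,172,155-5),f(s,350,245)]),np.hstack([f(t,365,185),f(t,200,195)])]))
```

```text
(no output)
```

View pics/crop1.png

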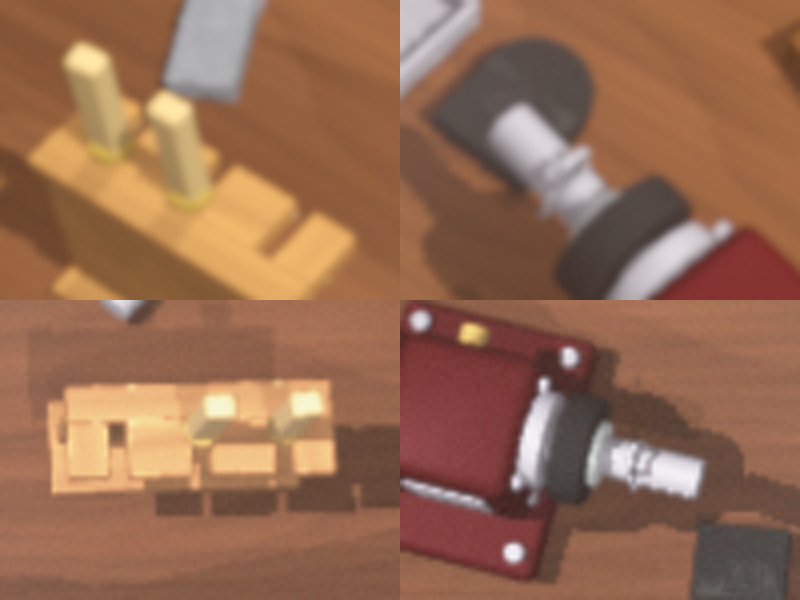

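Spindle with clip is clear at scene (490,290) and top (258,235). The tools occupy the rack's middle and right slots in the top view, with the slots opening toward the robot. The two handles look identical, so I'll average frames and look under the board's front edge for the hook.

```bash
cat >> h.py <<'E'
def avg(n,k):
    cs=[camera(n) for _ in range(k)]; c=cs[0]; c["color"]=np.mean([x["color"] for x in cs],0).astype(np.uint8) if k>1 else c["color"]; return c
def up(i,x,y,w,h,W,H,g=1.):
    o=cv2.resize(i[y:y+h,x:x+w],(W,H),interpolation=cv2.INTER_LANCZOS4)
    return (255*(o/255.)**g).astype(np.uint8)
E
python3 - <<'E'
from h import *
import pickle
t=avg("top",8); s=avg("scene",8); pickle.dump((t,s),open("c0.pkl","wb"))
T,S=t["color"],s["color"]
cv2.imwrite("pics/crop2.png",np.vstack([np.hstack([up(T,375,215,90,30,800,260,0.5)]),
 np.hstack([up(S,365,255,56,48,400,340),up(T,240,215,40,34,400,340)])]))
for u,v in((382,206),(449,206),(449,229),(382,229)): print("board",atz(t,u,v,.11))
for P in ((.63,-.25,.11),(.66,-.25,.11)): print(proj(t,P))
print("dish corners",[atz(t,*p,.022).round(3) for p in((311,231),(357,234),(353,284),(304,279))])
E
```

```text
board [ 0.58090258 -0.19418664  0.11      ]
board [ 0.57819138 -0.35630758  0.11      ]
board [ 0.52178913 -0.35296227  0.11      ]
board [ 0.52466597 -0.1920497   0.11      ]
[[404.18894903 185.85396833]]
[[403.61122765 173.91726124]]
dish corners [array([ 0.539, -0.021,  0.022]), array([ 0.529, -0.138,  0.022]), array([ 0.402, -0.124,  0.022]), array([ 0.417, -0.002,  0.022])]
```

View pics/crop2.png

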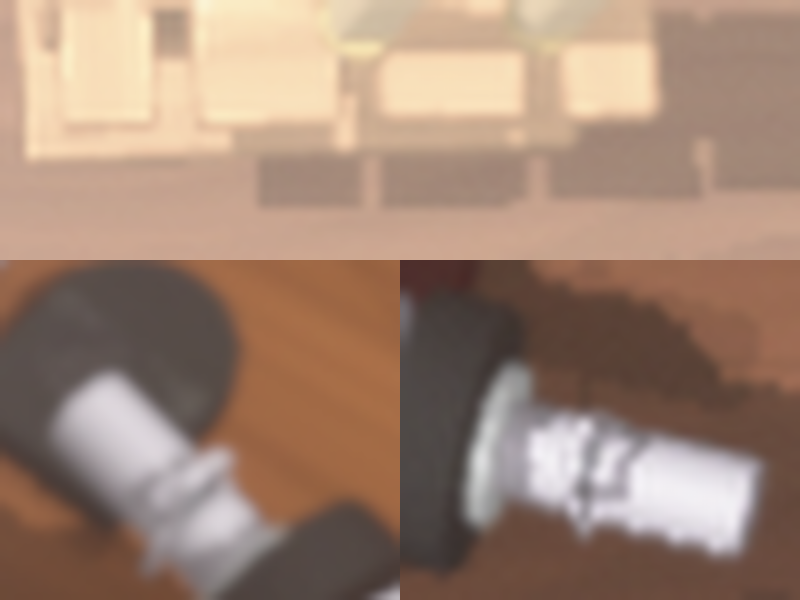

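No hook is visible under the board edge yet; both handles show their wide side along world y. Fitting rack, machine and dish poses with a wireframe check.

```bash
cat > fit.py <<'E'
from h import *
import pickle
t,s=pickle.load(open("c0.pkl","rb"))
for a,b in (((420,210.75),(194.5,163.75)),((442,210),(215,176.3)),((420,210.75),(215,176.3)),((442,210),(194.5,163.75))): print("handle top",tri(t,a,s,b))
print("collar",atz(t,415.5,220.2,.118),atz(t,435.7,220.2,.118),"slot",atz(t,394.3,218.5,.11))
e=atz(t,275.2,239.8,.09); w=atz(t,244.5,232.2,.09); d=(w-e)[:2]; print("end",e,"wheel",w,np.linalg.norm(d)); d/=np.linalg.norm(d)
yaw=np.arctan2(-d[0],d[1]); o=e[:2]+.14*d; print("machine",o,yaw,"groove",e[:2]+.04*d)
E
cat > ov.py <<'E'
from h import *
def frame(P,yaw): 
    M=R.from_euler("z",yaw); return lambda q: M.apply(np.atleast_2d(q))+np.array([P[0],P[1],0])
def machine(P,yaw):
    F=frame(P,yaw); a=np.linspace(0,2*np.pi,40); L=[]
    for y,rr in((-.14,.012),(-.1027,.012),(-.0973,.012),(-.079,.034),(-.052,.034)):
        L.append((F(np.c_[rr*np.cos(a),0*a+y,.09+rr*np.sin(a)]),(0,255,0)))
    b=np.linspace(-.66,np.pi+.66,40)
    # clip: legs + loop, straight sides
    al=np.linspace(0,np.pi,15)
    loop=np.c_[.0078*np.cos(al),0*al-.1,.09+.0198+.0078*np.sin(al)]
    L.append((F(loop),(0,0,255)))
    for sg in(1,-1): L.append((F([[sg*.0078,-.1,.1098],[sg*.0078,-.1,.099],[sg*.0118,-.1,.09],[sg*.009,-.1,.0827],[sg*.0135,-.1,.0785]]),(0,0,255)))
    return L
def draw(c,L,k):
    i=cv2.resize(c["color"],None,fx=k,fy=k,interpolation=cv2.INTER_CUBIC)
    for p,col in L: cv2.polylines(i,[np.round((proj(c,p)+.5)*k-.5).astype(int)],False,col,1)
    return i
E
python3 fit.py
```

```text
handle top (array([ 0.55706584, -0.28150172,  0.20815926]), np.float64(0.035047965910548345))
handle top (array([ 0.54598095, -0.30763006,  0.15504822]), np.float64(0.046622163860619625))
handle top (array([ 0.5511743 , -0.27042777,  0.17933175]), np.float64(0.0044383113633009365))
handle top (array([ 0.55167189, -0.32056147,  0.1804363 ]), np.float64(0.004871629911753069))
collar [ 0.54305179 -0.27189597  0.118     ] [ 0.54221279 -0.32031873  0.118     ] slot [ 0.5497119  -0.22253456  0.11      ]
end [0.50659298 0.06450098 0.09      ] wheel [0.52664313 0.13899452 0.09      ] 0.07714464251803758
machine [0.54297944 0.19968984] -0.26292199914676323 groove [0.51698911 0.10312637]
```

Handle tops triangulate to z = 0.180 as expected, at (0.551, -0.270) and (0.552, -0.320). Checking the machine fit with an overlay.

Run:
```python
from ov import *
import pickle
t,s=pickle.load(open("c0.pkl","rb"))
L=machine((.543,.1985),-.258)
k=8
T=draw(t,L,k)[205*k:255*k,232*k:282*k]; S=draw(s,L,k)[255*k:330*k,365*k:415*k]
cv2.imwrite("pics/ov1.png",np.hstack([T,S[:400]]))
```

```text
(no output)
```

View pics/ov1.png

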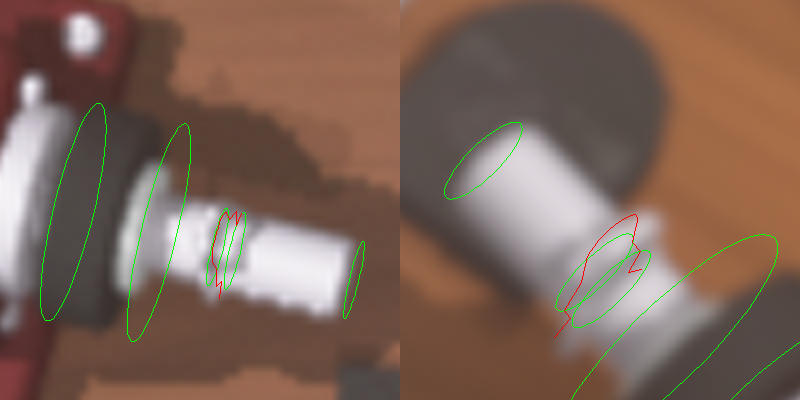

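Run:
```python
from ov import *
import pickle
from scipy.optimize import least_squares
t,s=pickle.load(open("c0.pkl","rb"))
px=lambda u,v,x,y:((u+.5)/8-.5+x,(v+.5)/8-.5+y)
tp=[px(350,240,232,205),px(332,318,232,205),px(112,110,232,205),px(89,321,232,205)]
tm=[(.012,-.14,.09),(-.012,-.14,.09),(.034,-.0655,.09),(-.034,-.0655,.09)]
a=np.linspace(0,2*np.pi,200)
rim=np.c_[.012*np.cos(a),0*a-.14,.09+.012*np.sin(a)]
def f(p,full=False):
    F=frame(p[:2],p[2]); e=[]
    e+=list((proj(t,F(tm))-tp).ravel())
    q=proj(s,F(rim)); n=np.array([.7,-.71]); pr=q@n
    e+=list(q[pr.argmax()]-px(130,122,365,255)); e+=list(q[pr.argmin()]-px(65,187,365,255))
    return np.array(e)
z=least_squares(f,[.544,.2025,-.258]); print(z.x,f(z.x).round(1)); F=frame(z.x[:2],z.x[2])
print("groove",F([0,-.1,.09]),"end",F([0,-.14,.09]))
L=machine(z.x[:2],z.x[2]);k=8
T=draw(t,L,k)[205*k:255*k,232*k:282*k]; S=draw(s,L,k)[255*k:330*k,365*k:415*k]
cv2.imwrite("pics/ov2.png",np.hstack([T,S[:400]]))
# dish
c=np.array([atz(t,*p,.022) for p in((311,231),(357,234),(353,284),(304,279))]);print("dish",c.mean(0))
print("tool yaw", R.from_quat(r.read_state()["eef_rot"]).as_matrix().round(3))
```

```text
[ 0.54230279  0.20183418 -0.2567667 ] [ 0.3  0.4  0.1  0.2  2.7  0.9 -1.6  1.4  0.4  0.8 -0.7  1.9]
groove [[0.51690733 0.10511257 0.09      ]] end [[0.50674915 0.06642392 0.09      ]]
dish [ 0.47199628 -0.07154785  0.022     ]
tool yaw [[ 0.233 -0.973  0.   ]
 [-0.973 -0.233 -0.   ]
 [ 0.    -0.    -1.   ]]
```

View pics/ov2.png

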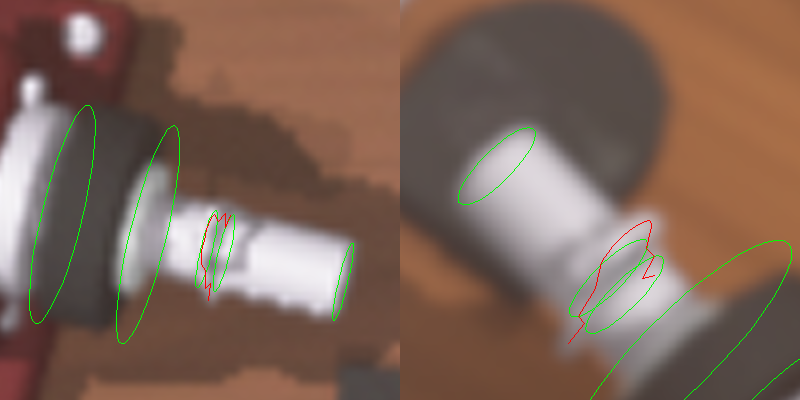

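Overlay fits: groove at about (0.517, 0.105, 0.09), machine yaw -0.257, dish centre (0.472, -0.072). Now moving toward the middle tool, with a helper that reports the remaining shift and turn.

```bash
cat > to.py <<'E'
# usage: to.py x y z yaw [tilt about tool x]: remaining shift (m) and turn (/2 rad) in tool axes, tool pointing down
import sys; from h import *
a=[float(v) for v in sys.argv[1:]]; s=r.read_state(); M=R.from_quat(s["eef_rot"])
G=R.from_euler("z",a[3])*R.from_euler("x",np.pi)*R.from_rotvec([a[4] if len(a)>4 else 0,0,0])
print("shift",M.inv().apply(np.array(a[:3])-s["ee_pos"]).round(4),"turn",((M.inv()*G).as_rotvec()/2).round(4),"F",s["ft_force"].round(2),"w",round(s["width"],4),"t",round(s["time"],2))
print("axes x",M.as_matrix()[:,0].round(3),"y",M.as_matrix()[:,1].round(3),"pos",s["ee_pos"].round(4),"j",s["joint_positions"].round(2))
E
python3 -m crank '[{"x":-0.0155,"y":-0.0315,"z":-0.012,"az":-0.045},{"x":-0.031,"y":-0.063,"z":-0.025,"az":-0.09},{"x":-0.0465,"y":-0.0945,"z":-0.04,"az":-0.135},{"x":-0.062,"y":-0.126,"z":-0.055,"az":-0.18},{"x":-0.0777,"y":-0.158,"z":-0.07,"az":-0.2225}]'
python3 to.py 0.551 -0.270 0.26 0.0
```

```text
shift [-0.2342 -0.4731 -0.0691] turn [ 0.00e+00 -1.00e-04 -6.68e-01] F [0.15 0.9  0.52] w 0.087 t 0.9
axes x [ 0.233 -0.973  0.   ] y [-0.973 -0.233 -0.   ] pos [ 0.1454 -0.6079  0.1909] j [ 1.31  0.33 -0.06  1.46  0.02  1.35 -0.09]schema error: expected keys x, y, z, ax, ay, az, claw
```

```bash
python3 -m crank '[{"x":-0.0155,"y":-0.0315,"z":-0.012,"ax":0,"ay":0,"az":-0.045,"claw":-1},{"x":-0.031,"y":-0.063,"z":-0.025,"ax":0,"ay":0,"az":-0.09,"claw":-1},{"x":-0.0465,"y":-0.0945,"z":-0.04,"ax":0,"ay":0,"az":-0.135,"claw":-1},{"x":-0.062,"y":-0.126,"z":-0.055,"ax":0,"ay":0,"az":-0.18,"claw":-1},{"x":-0.0777,"y":-0.158,"z":-0.07,"ax":0,"ay":0,"az":-0.2225,"claw":-1}]'
python3 to.py 0.551 -0.270 0.26 0.0
```

```text
time: 1.32
ee_pos: [0.282, -0.4943, 0.2617]
eef_rot: [0.903, -0.429, 0.0, 0.0]
ft_force: [0.9, -1.0, -0.0]
width: 0.0868
shift [-0.0039 -0.3503  0.0016] turn [ 2.000e-04 -1.000e-04 -4.434e-01] F [ 0.9  -0.95 -0.04] w 0.0868 t 1.32
axes x [ 0.632 -0.775  0.   ] y [-0.775 -0.632  0.   ] pos [ 0.282  -0.4943  0.2617] j [ 1.16  0.19 -0.22  1.49  0.04  1.46  0.05]
```

```bash
python3 -m crank '[{"x":0,"y":-0.035,"z":0,"ax":0,"ay":0,"az":-0.045,"claw":-1},{"x":0,"y":-0.07,"z":0,"ax":0,"ay":0,"az":-0.09,"claw":-1},{"x":-0.001,"y":-0.105,"z":0,"ax":0,"ay":0,"az":-0.135,"claw":-1},{"x":-0.002,"y":-0.14,"z":0,"ax":0,"ay":0,"az":-0.18,"claw":-1},{"x":-0.002,"y":-0.175,"z":0,"ax":0,"ay":0,"az":-0.222,"claw":-1}]' >/dev/null
python3 -m crank '[{"x":0.015,"y":-0.031,"z":0,"ax":0,"ay":0,"az":-0.045,"claw":-1},{"x":0.03,"y":-0.063,"z":0,"ax":0,"ay":0,"az":-0.09,"claw":-1},{"x":0.045,"y":-0.095,"z":0,"ax":0,"ay":0,"az":-0.135,"claw":-1},{"x":0.06,"y":-0.126,"z":0,"ax":0,"ay":0,"az":-0.18,"claw":-1},{"x":0.075,"y":-0.158,"z":0,"ax":0,"ay":0,"az":-0.222,"claw":-1}]' >/dev/null
python3 to.py 0.551 -0.270 0.13 0.0
```

```text
shift [-0.0018 -0.003   0.1311] turn [ 0.0002 -0.0001  0.0005] F [ 0.81 -1.2  -0.13] w 0.0869 t 2.15
axes x [1.    0.001 0.   ] y [ 0.001 -1.     0.   ] pos [ 0.5528 -0.273   0.2611] j [ 0.78  0.33 -0.52  1.35  0.16  1.5   0.28]
```

```bash
python3 -m crank '[{"x":-0.002,"y":-0.003,"z":0.02,"ax":0,"ay":0,"az":0,"claw":-1},{"x":-0.002,"y":-0.003,"z":0.05,"ax":0,"ay":0,"az":0,"claw":-1},{"x":-0.002,"y":-0.003,"z":0.085,"ax":0,"ay":0,"az":0,"claw":-1},{"x":-0.002,"y":-0.003,"z":0.115,"ax":0,"ay":0,"az":0,"claw":-1},{"x":-0.002,"y":-0.003,"z":0.13,"ax":0,"ay":0,"az":0,"claw":-1}]'
python3 -m crank '[{"x":0,"y":0,"z":0,"ax":0,"ay":0,"az":0,"claw":1},{"x":0,"y":0,"z":0,"ax":0,"ay":0,"az":0,"claw":1},{"x":0,"y":0,"z":0,"ax":0,"ay":0,"az":0,"claw":1},{"x":0,"y":0,"z":0,"ax":0,"ay":0,"az":0,"claw":1},{"x":0,"y":0,"z":0,"ax":0,"ay":0,"az":0,"claw":1}]' 15
python3 to.py 0.537 -0.270 0.133 0.0
```

```text
time: 2.57
ee_pos: [0.5479, -0.2703, 0.1268]
eef_rot: [1.0, -0.001, -0.002, -0.001]
ft_force: [-0.4, 0.0, -0.4]
width: 0.087
time: 2.98
ee_pos: [0.5506, -0.2712, 0.1325]
eef_rot: [1.0, -0.002, 0.001, 0.001]
ft_force: [0.8, 0.6, -0.5]
width: 0.0619
shift [-0.0136 -0.0012 -0.0006] turn [ 0.0006 -0.0011 -0.0015] F [ 0.85  0.62 -0.53] w 0.0619 t 2.98
axes x [ 1.    -0.003  0.002] y [-0.003 -1.     0.001] pos [ 0.5506 -0.2712  0.1325] j [ 0.78  0.39 -0.51  1.55  0.2   1.25  0.24]
```

```bash
for i in 1 2; do python3 -m crank '[{"x":0,"y":0,"z":0,"ax":0,"ay":0,"az":0,"claw":1},{"x":0,"y":0,"z":0,"ax":0,"ay":0,"az":0,"claw":1},{"x":0,"y":0,"z":0,"ax":0,"ay":0,"az":0,"claw":1},{"x":0,"y":0,"z":0,"ax":0,"ay":0,"az":0,"claw":1},{"x":0,"y":0,"z":0,"ax":0,"ay":0,"az":0,"claw":1}]' 15; done
python3 to.py 0.537 -0.270 0.133 0.0
```

```text
time: 3.4
ee_pos: [0.5498, -0.2709, 0.1309]
eef_rot: [1.0, -0.002, 0.0, 0.0]
ft_force: [0.3, 0.3, 0.2]
width: 0.0283
time: 3.82
ee_pos: [0.5498, -0.2709, 0.1309]
eef_rot: [1.0, -0.001, 0.0, 0.0]
ft_force: [0.5, 0.8, -0.1]
width: 0.014
shift [-0.0128 -0.0009 -0.0021] turn [ 0.     -0.     -0.0015] F [ 0.47  0.75 -0.12] w 0.014 t 3.82
axes x [ 1.    -0.003  0.   ] y [-0.003 -1.     0.   ] pos [ 0.5498 -0.2709  0.1309] j [ 0.78  0.39 -0.51  1.55  0.2   1.25  0.24]
```

Width 14 mm, so the handle is properly gripped. I'll draw it 14 mm forward (under the 20 mm limit in case it's the awl), set it down, back off and look.

```bash
python3 -m crank '[{"x":0,"y":0,"z":-0.002,"ax":0,"ay":0,"az":0,"claw":1},{"x":-0.004,"y":0,"z":-0.0025,"ax":0,"ay":0,"az":0,"claw":1},{"x":-0.009,"y":0,"z":-0.0025,"ax":0,"ay":0,"az":0,"claw":1},{"x":-0.014,"y":0,"z":-0.0025,"ax":0,"ay":0,"az":0,"claw":1},{"x":-0.014,"y":0,"z":-0.0005,"ax":0,"ay":0,"az":0,"claw":1}]'
python3 -m crank '[{"x":0,"y":0,"z":0.0005,"ax":0,"ay":0,"az":0,"claw":1},{"x":0,"y":0,"z":0.0005,"ax":0,"ay":0,"az":0,"claw":1},{"x":0,"y":0,"z":0.0005,"ax":0,"ay":0,"az":0,"claw":-0.3},{"x":0,"y":0,"z":0.0005,"ax":0,"ay":0,"az":0,"claw":-0.3},{"x":0,"y":0,"z":0.0005,"ax":0,"ay":0,"az":0,"claw":-0.3}]'
python3 -m crank '[{"x":0,"y":0,"z":0,"ax":0,"ay":0,"az":0,"claw":-0.3},{"x":0,"y":0,"z":-0.03,"ax":0,"ay":0,"az":0,"claw":-0.3},{"x":0,"y":0,"z":-0.065,"ax":0,"ay":0,"az":0,"claw":-0.3},{"x":0.01,"y":0,"z":-0.1,"ax":0,"ay":0,"az":0,"claw":-0.3},{"x":0.04,"y":0,"z":-0.12,"ax":0,"ay":0,"az":0,"claw":-0.3}]'
python3 -m crank '[{"x":0.03,"y":0.02,"z":0,"ax":0,"ay":0,"az":0,"claw":-0.3},{"x":0.06,"y":0.05,"z":0,"ax":0,"ay":0,"az":0,"claw":-0.3},{"x":0.09,"y":0.08,"z":0,"ax":0,"ay":0,"az":0,"claw":-0.3},{"x":0.12,"y":0.11,"z":0,"ax":0,"ay":0,"az":0,"claw":-0.3},{"x":0.14,"y":0.14,"z":0,"ax":0,"ay":0,"az":0,"claw":-0.3}]'
python3 - <<'E'
from h import *
T=avg("top",8)["color"]
cv2.imwrite("pics/look1.png",np.vstack([up(T,378,205,80,30,800,300),up(T,378,205,80,30,800,300,0.45)]))
E
```

```text
time: 4.23
ee_pos: [0.5348, -0.2714, 0.1317]
eef_rot: [1.0, -0.002, -0.0, 0.0]
ft_force: [0.2, -0.1, 0.1]
width: 0.0136
time: 4.65
ee_pos: [0.536, -0.2708, 0.1308]
eef_rot: [1.0, -0.001, 0.0, -0.0]
ft_force: [0.1, -0.1, -0.3]
width: 0.0265
time: 5.07
ee_pos: [0.575, -0.2729, 0.2563]
eef_rot: [1.0, -0.003, 0.002, 0.002]
ft_force: [1.4, 0.2, 1.6]
width: 0.0544
time: 5.48
ee_pos: [0.71, -0.4019, 0.2504]
eef_rot: [1.0, -0.001, -0.0, -0.0]
ft_force: [1.4, -0.7, 1.3]
width: 0.0565
```

View pics/look1.png

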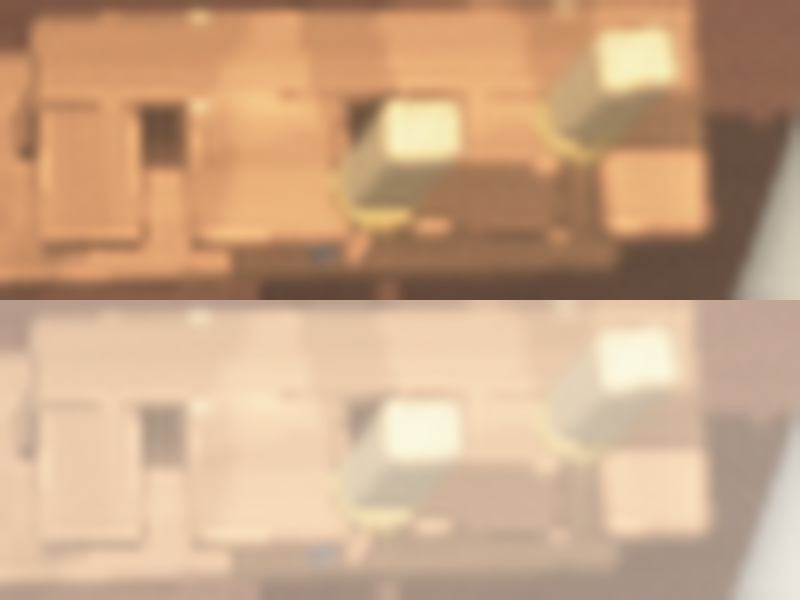

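A steel-coloured spot shows at top px ≈ (410.2, 230.3), left of the shank. Comparing it with where a hook tip or a straight shank would project.

Run:
```python
from h import *
c=camera("top")
for n,P in (("tip+y",(.537,-.255,.025)),("foot+y mid",(.537,-.263,.017)),("shank bottom",(.537,-.271,.015)),("tip-y",(.537,-.287,.025)),("shank z.04",(.537,-.271,.04)),("shank z.1",(.537,-.271,.1)),("board front edge",(.523,-.271,.11)),("board bot edge",(.523,-.271,.098))): print(n,proj(c,P).round(1))
```

```text
tip+y [[402.9 230. ]]
foot+y mid [[405.5 230.5]]
shank bottom [[408.5 230.6]]
tip-y [[415.4 229.8]]
shank z.04 [[410.1 228.8]]
shank z.1 [[414.  224.2]]
board front edge [[415.  229.1]]
board bot edge [[414.1 230. ]]
```

The spot matches a straight shank (expected col 408–410); no foot shows at cols 403–408 or 410–415. So the middle tool is probably the awl, moved only 14 mm. I'll repeat the test on the right-hand tool.

```bash
python3 -m crank '[{"x":-0.03,"y":-0.015,"z":0,"ax":0,"ay":0,"az":0,"claw":-0.3},{"x":-0.065,"y":-0.03,"z":0,"ax":0,"ay":0,"az":0,"claw":-0.3},{"x":-0.1,"y":-0.05,"z":0,"ax":0,"ay":0,"az":0,"claw":-0.3},{"x":-0.13,"y":-0.07,"z":0,"ax":0,"ay":0,"az":0,"claw":-0.3},{"x":-0.158,"y":-0.081,"z":0,"ax":0,"ay":0,"az":0,"claw":-0.3}]'
python3 to.py 0.5505 -0.3212 0.13 0.0
```

```text
time: 6.35
ee_pos: [0.5483, -0.3168, 0.2528]
eef_rot: [1.0, -0.001, 0.001, 0.001]
ft_force: [-0.3, 1.2, 0.7]
width: 0.0562
shift [0.0021 0.0043 0.1228] turn [ 0.0006 -0.0006 -0.0007] F [-0.27  1.17  0.69] w 0.0562 t 6.35
axes x [ 1.    -0.001  0.001] y [-0.001 -1.     0.001] pos [ 0.5483 -0.3168  0.2528] j [ 0.83  0.37 -0.52  1.32  0.18  1.5   0.33]
```

```bash
python3 -m crank '[{"x":0,"y":0,"z":0.02,"ax":0,"ay":0,"az":0,"claw":-0.3},{"x":0,"y":0,"z":0.04,"ax":0,"ay":0,"az":0,"claw":-0.3},{"x":0,"y":0,"z":0.04,"ax":0,"ay":0,"az":0,"claw":-0.3},{"x":0,"y":0,"z":0.04,"ax":0,"ay":0,"az":0,"claw":-0.3},{"x":0,"y":0,"z":0.04,"ax":0,"ay":0,"az":0,"claw":-0.3}]'
python3 to.py 0.5505 -0.3212 0.13 0.0
```

```text
time: 6.77
ee_pos: [0.5513, -0.3197, 0.2132]
eef_rot: [1.0, -0.001, 0.001, 0.0]
ft_force: [0.5, -0.0, 0.1]
width: 0.0563
shift [-0.001   0.0015  0.0832] turn [ 0.0002 -0.001  -0.0012] F [ 0.5  -0.04  0.13] w 0.0563 t 6.77
axes x [ 1.    -0.002  0.002] y [-0.002 -1.     0.   ] pos [ 0.5513 -0.3197  0.2132] j [ 0.84  0.39 -0.52  1.37  0.19  1.42  0.32]
```

Settled. Lower, close, draw 14 mm, set down, back off and look.

```bash
python3 -m crank '[{"x":0,"y":0.001,"z":0.025,"ax":0,"ay":0,"az":0,"claw":-0.3},{"x":-0.001,"y":0.001,"z":0.055,"ax":0,"ay":0,"az":0,"claw":-0.3},{"x":-0.001,"y":0.001,"z":0.075,"ax":0,"ay":0,"az":0,"claw":-0.3},{"x":-0.001,"y":0.001,"z":0.083,"ax":0,"ay":0,"az":0,"claw":0},{"x":-0.001,"y":0.001,"z":0.083,"ax":0,"ay":0,"az":0,"claw":1}]'
for i in 1 2; do python3 -m crank '[{"x":0,"y":0,"z":0,"ax":0,"ay":0,"az":0,"claw":1},{"x":0,"y":0,"z":0,"ax":0,"ay":0,"az":0,"claw":1},{"x":0,"y":0,"z":0,"ax":0,"ay":0,"az":0,"claw":1},{"x":0,"y":0,"z":0,"ax":0,"ay":0,"az":0,"claw":1},{"x":0,"y":0,"z":0,"ax":0,"ay":0,"az":0,"claw":1}]' 15; done
python3 -m crank '[{"x":0,"y":0,"z":-0.002,"ax":0,"ay":0,"az":0,"claw":1},{"x":-0.004,"y":0,"z":-0.0025,"ax":0,"ay":0,"az":0,"claw":1},{"x":-0.009,"y":0,"z":-0.0025,"ax":0,"ay":0,"az":0,"claw":1},{"x":-0.014,"y":0,"z":-0.0025,"ax":0,"ay":0,"az":0,"claw":1},{"x":-0.014,"y":0,"z":-0.0005,"ax":0,"ay":0,"az":0,"claw":1}]'
python3 -m crank '[{"x":0,"y":0,"z":0.0005,"ax":0,"ay":0,"az":0,"claw":1},{"x":0,"y":0,"z":0.0005,"ax":0,"ay":0,"az":0,"claw":1},{"x":0,"y":0,"z":0.0005,"ax":0,"ay":0,"az":0,"claw":-0.3},{"x":0,"y":0,"z":0.0005,"ax":0,"ay":0,"az":0,"claw":-0.3},{"x":0,"y":0,"z":0.0005,"ax":0,"ay":0,"az":0,"claw":-0.3}]'
python3 -m crank '[{"x":0,"y":0,"z":0,"ax":0,"ay":0,"az":0,"claw":-0.3},{"x":0,"y":0,"z":-0.03,"ax":0,"ay":0,"az":0,"claw":-0.3},{"x":0,"y":0,"z":-0.065,"ax":0,"ay":0,"az":0,"claw":-0.3},{"x":0.01,"y":0,"z":-0.1,"ax":0,"ay":0,"az":0,"claw":-0.3},{"x":0.04,"y":0,"z":-0.12,"ax":0,"ay":0,"az":0,"claw":-0.3}]'
python3 -m crank '[{"x":0.03,"y":0.02,"z":0,"ax":0,"ay":0,"az":0,"claw":-0.3},{"x":0.06,"y":0.05,"z":0,"ax":0,"ay":0,"az":0,"claw":-0.3},{"x":0.09,"y":0.08,"z":0,"ax":0,"ay":0,"az":0,"claw":-0.3},{"x":0.12,"y":0.11,"z":0,"ax":0,"ay":0,"az":0,"claw":-0.3},{"x":0.14,"y":0.13,"z":0,"ax":0,"ay":0,"az":0,"claw":-0.3}]'
python3 - <<'E'
from h import *
T=avg("top",8)["color"]
cv2.imwrite("pics/look2.png",np.vstack([up(T,390,205,80,30,800,300),up(T,390,205,80,30,800,300,0.45)]))
E
```

```text
time: 7.18
ee_pos: [0.5497, -0.3203, 0.1277]
eef_rot: [1.0, -0.001, -0.0, -0.001]
ft_force: [-0.3, -0.8, 0.7]
width: 0.0501
time: 7.6
ee_pos: [0.5504, -0.3209, 0.1294]
eef_rot: [1.0, -0.001, 0.001, 0.0]
ft_force: [1.4, -0.3, -0.4]
width: 0.018
time: 8.02
ee_pos: [0.5503, -0.3209, 0.1291]
eef_rot: [1.0, -0.001, 0.001, 0.0]
ft_force: [-0.7, 0.1, 5.3]
width: 0.0143
time: 8.43
ee_pos: [0.5349, -0.3211, 0.1291]
eef_rot: [1.0, -0.002, 0.0, -0.0]
ft_force: [-0.8, -0.2, 2.0]
width: 0.014
time: 8.85
ee_pos: [0.536, -0.3205, 0.1284]
eef_rot: [1.0, -0.001, 0.0, -0.0]
ft_force: [0.5, -0.0, -0.9]
width: 0.0266
time: 9.27
ee_pos: [0.5748, -0.323, 0.2541]
eef_rot: [1.0, -0.003, 0.002, 0.002]
ft_force: [-0.1, -0.8, 2.3]
width: 0.0543
time: 9.68
ee_pos: [0.7038, -0.4396, 0.2488]
eef_rot: [1.0, -0.001, 0.0, -0.001]
ft_force: [1.7, -1.2, 0.6]
width: 0.0563
```

View pics/look2.png

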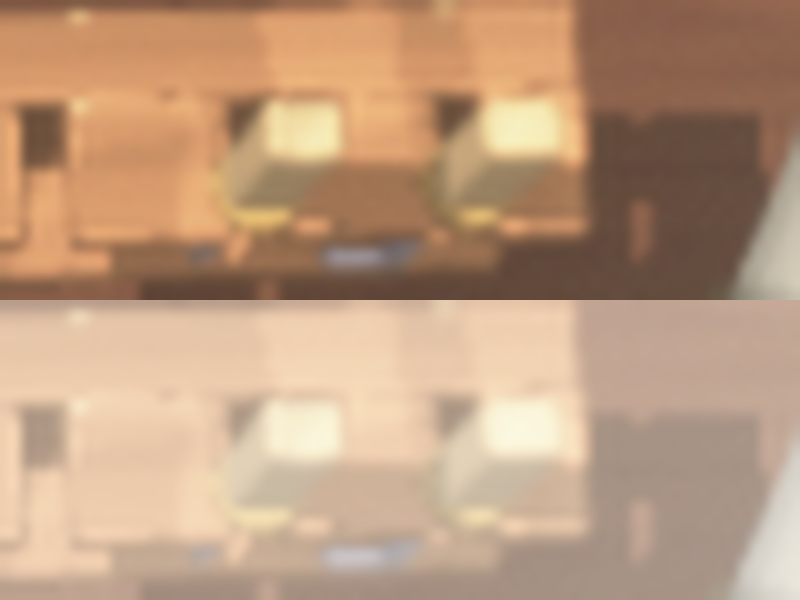

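The right tool at top px (422–432, 230) clearly shows the steel foot extending image-left (+y world). That's the pick, hook pointing +y; the middle one, with a single dot, is the awl. Grasping the pick now.

```bash
python3 -m crank '[{"x":-0.03,"y":-0.02,"z":0,"ax":0,"ay":0,"az":0,"claw":-0.3},{"x":-0.06,"y":-0.045,"z":0,"ax":0,"ay":0,"az":0,"claw":-0.3},{"x":-0.095,"y":-0.07,"z":0,"ax":0,"ay":0,"az":0,"claw":-0.3},{"x":-0.13,"y":-0.1,"z":0,"ax":0,"ay":0,"az":0,"claw":-0.3},{"x":-0.16,"y":-0.13,"z":0,"ax":0,"ay":0,"az":0,"claw":-0.3}]' >/dev/null
python3 -m crank '[{"x":-0.02,"y":0,"z":0.02,"ax":0,"ay":0,"az":0,"claw":-0.3},{"x":-0.02,"y":0,"z":0.04,"ax":0,"ay":0,"az":0,"claw":-0.3},{"x":-0.02,"y":0,"z":0.04,"ax":0,"ay":0,"az":0,"claw":-0.3},{"x":-0.02,"y":0,"z":0.04,"ax":0,"ay":0,"az":0,"claw":-0.3},{"x":-0.02,"y":0,"z":0.04,"ax":0,"ay":0,"az":0,"claw":-0.3}]' >/dev/null
python3 to.py 0.5365 -0.3205 0.129 0.0
```

```text
shift [-0.0089 -0.0065  0.0829] turn [-0.0003 -0.0017 -0.0008] F [ 0.85 -0.07  0.24] w 0.0568 t 10.92
axes x [ 1.    -0.002  0.003] y [-0.002 -1.    -0.001] pos [ 0.5451 -0.3271  0.2119] j [ 0.87  0.39 -0.53  1.38  0.2   1.42  0.34]
```

```bash
python3 -m crank '[{"x":-0.009,"y":-0.0065,"z":0.01,"ax":0,"ay":0,"az":0,"claw":-0.3},{"x":-0.009,"y":-0.0065,"z":0.03,"ax":0,"ay":0,"az":0,"claw":-0.3},{"x":-0.009,"y":-0.0065,"z":0.06,"ax":0,"ay":0,"az":0,"claw":-0.3},{"x":-0.009,"y":-0.0065,"z":0.083,"ax":0,"ay":0,"az":0,"claw":0},{"x":-0.009,"y":-0.0065,"z":0.083,"ax":0,"ay":0,"az":0,"claw":0.4}]'
python3 to.py 0.5365 -0.3205 0.129 0.0
for i in 1 2; do python3 -m crank '[{"x":0,"y":0,"z":0,"ax":0,"ay":0,"az":0,"claw":1},{"x":0,"y":0,"z":0,"ax":0,"ay":0,"az":0,"claw":1},{"x":0,"y":0,"z":0,"ax":0,"ay":0,"az":0,"claw":1},{"x":0,"y":0,"z":0,"ax":0,"ay":0,"az":0,"claw":1},{"x":0,"y":0,"z":0,"ax":0,"ay":0,"az":0,"claw":1}]' 50; done
python3 to.py 0.5365 -0.3205 0.129 0.0
```

```text
time: 11.33
ee_pos: [0.5344, -0.3194, 0.1235]
eef_rot: [1.0, -0.001, -0.001, -0.002]
ft_force: [-0.4, 0.4, -1.3]
width: 0.05
shift [ 0.0021  0.001  -0.0055] turn [-0.0024  0.0013 -0.0006] F [-0.36  0.44 -1.28] w 0.05 t 11.33
axes x [ 1.    -0.001 -0.003] y [-0.001 -1.    -0.005] pos [ 0.5344 -0.3194  0.1235] j [ 0.87  0.42 -0.53  1.53  0.22  1.25  0.31]
time: 11.75
ee_pos: [0.5364, -0.3207, 0.1285]
eef_rot: [1.0, -0.001, 0.002, -0.0]
ft_force: [0.1, 0.5, 0.0]
width: 0.0178
time: 12.17
ee_pos: [0.5363, -0.3207, 0.1282]
eef_rot: [1.0, -0.001, 0.002, -0.0]
ft_force: [-0.5, 0.9, 5.0]
width: 0.0137
shift [ 0.0002 -0.0002 -0.0008] turn [-0.0005 -0.0016 -0.0009] F [-0.53  0.89  5.05] w 0.0137 t 12.17
axes x [ 1.    -0.002  0.003] y [-0.002 -1.    -0.001] pos [ 0.5363 -0.3207  0.1282] j [ 0.87  0.42 -0.53  1.52  0.22  1.25  0.32]
```

```bash
python3 -m crank '[{"x":0,"y":0,"z":-0.004,"ax":0,"ay":0,"az":0,"claw":1},{"x":-0.01,"y":0,"z":-0.004,"ax":0,"ay":0,"az":0,"claw":1},{"x":-0.03,"y":0,"z":-0.004,"ax":0,"ay":0,"az":0,"claw":1},{"x":-0.05,"y":0,"z":-0.004,"ax":0,"ay":0,"az":0,"claw":1},{"x":-0.07,"y":0,"z":-0.004,"ax":0,"ay":0,"az":0,"claw":1}]' 50
python3 -m crank '[{"x":0,"y":0,"z":-0.02,"ax":0,"ay":0,"az":0,"claw":1},{"x":0,"y":0,"z":-0.05,"ax":0,"ay":0,"az":0,"claw":1},{"x":0,"y":0,"z":-0.09,"ax":0,"ay":0,"az":0,"claw":1},{"x":0,"y":-0.02,"z":-0.125,"ax":0,"ay":0,"az":0,"claw":1},{"x":0,"y":-0.05,"z":-0.14,"ax":0,"ay":0,"az":0,"claw":1}]'
python3 to.py 0.511 0.080 0.265 -0.257
```

```text
time: 12.58
ee_pos: [0.4639, -0.3201, 0.1305]
eef_rot: [1.0, -0.001, 0.0, -0.001]
ft_force: [0.7, -0.6, -0.5]
width: 0.0135
time: 13.0
ee_pos: [0.4651, -0.2731, 0.2752]
eef_rot: [1.0, -0.003, 0.003, 0.001]
ft_force: [1.4, 0.6, -1.2]
width: 0.0134
shift [ 0.0435 -0.3534  0.01  ] turn [ 0.0003 -0.0027  0.1252] F [ 1.43  0.6  -1.17] w 0.0134 t 13.0
axes x [ 1.    -0.007  0.005] y [-0.007 -1.     0.001] pos [ 0.4651 -0.2731  0.2752] j [ 0.96  0.15 -0.57  1.53  0.08  1.48  0.38]
```

```bash
python3 -m crank '[{"x":0.004,"y":-0.035,"z":0,"ax":0,"ay":0,"az":0,"claw":1},{"x":0.008,"y":-0.073,"z":0,"ax":0,"ay":0,"az":0,"claw":1},{"x":0.012,"y":-0.11,"z":0,"ax":0,"ay":0,"az":0,"claw":1},{"x":0.017,"y":-0.147,"z":0,"ax":0,"ay":0,"az":0,"claw":1},{"x":0.021,"y":-0.18,"z":0,"ax":0,"ay":0,"az":0,"claw":1}]' >/dev/null
python3 -m crank '[{"x":0.004,"y":-0.035,"z":0,"ax":0,"ay":0,"az":0.03,"claw":1},{"x":0.008,"y":-0.07,"z":0,"ax":0,"ay":0,"az":0.06,"claw":1},{"x":0.012,"y":-0.105,"z":0,"ax":0,"ay":0,"az":0.09,"claw":1},{"x":0.017,"y":-0.14,"z":0,"ax":0,"ay":0,"az":0.115,"claw":1},{"x":0.021,"y":-0.165,"z":0,"ax":0,"ay":0,"az":0.125,"claw":1}]' >/dev/null
python3 -m crank '[{"x":0,"y":0,"z":0,"ax":0,"ay":0,"az":0,"claw":1},{"x":0,"y":0,"z":0,"ax":0,"ay":0,"az":0,"claw":1},{"x":0,"y":0,"z":0,"ax":0,"ay":0,"az":0,"claw":1},{"x":0,"y":0,"z":0,"ax":0,"ay":0,"az":0,"claw":1},{"x":0,"y":0,"z":0,"ax":0,"ay":0,"az":0,"claw":1}]' >/dev/null
python3 to.py 0.511 0.080 0.265 -0.257
```

```text
shift [ 0.001  -0.0077  0.0068] turn [-0.0007 -0.0007  0.0015] F [ 0.28 -0.07 -1.14] w 0.0138 t 14.25
axes x [ 0.968 -0.251  0.001] y [-0.251 -0.968 -0.001] pos [0.5081 0.0728 0.2717] j [ 0.57  0.12 -0.86  1.59  0.09  1.47 -0.55]
```

```bash
python3 -m crank '[{"x":0.001,"y":-0.0077,"z":0.015,"ax":0,"ay":0,"az":0,"claw":1},{"x":0.001,"y":-0.0077,"z":0.03,"ax":0,"ay":0,"az":0,"claw":1},{"x":0.001,"y":-0.0077,"z":0.042,"ax":0,"ay":0,"az":0,"claw":1},{"x":0.001,"y":-0.0077,"z":0.047,"ax":0,"ay":0,"az":0,"claw":1},{"x":0.001,"y":-0.0077,"z":0.047,"ax":0,"ay":0,"az":0,"claw":1}]' 
python3 to.py 0.511 0.080 0.225 -0.257
python3 - <<'E'
from ov import *
import pickle
s=avg("scene",6); t=avg("top",6); pickle.dump((t,s),open("c1.pkl","wb"))
k=8
cv2.imwrite("pics/look3.png",np.hstack([up(s["color"],360,245,50,62,400,496),up(t["color"],240,205,50,62,400,496)]))
E
```

```text
time: 14.67
ee_pos: [0.5105, 0.0807, 0.2238]
eef_rot: [0.992, -0.126, -0.0, -0.001]
ft_force: [-1.3, -0.3, -0.3]
width: 0.0137
shift [ 0.0006  0.0006 -0.0012] turn [-0.0006  0.0002  0.0021] F [-1.34 -0.27 -0.26] w 0.0137 t 14.67
axes x [ 0.968 -0.25  -0.   ] y [-0.25  -0.968 -0.001] pos [0.5105 0.0807 0.2238] j [ 0.55  0.16 -0.86  1.66  0.12  1.38 -0.59]
```

View pics/look3.png

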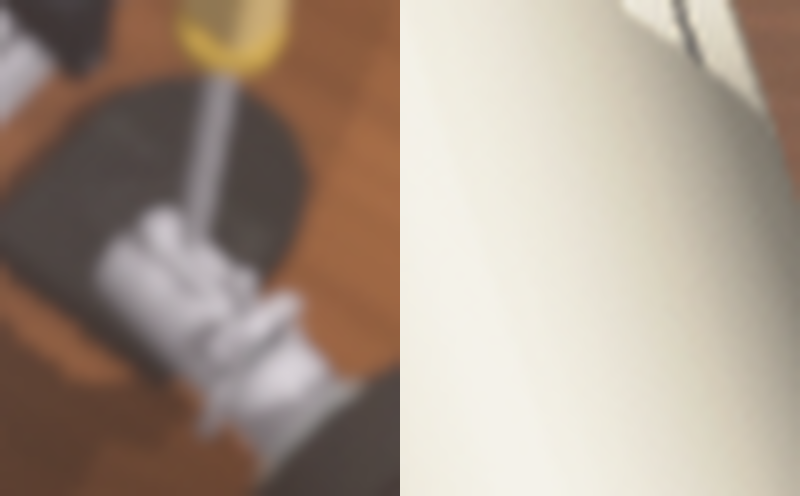

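The scene view shows the shank coming down to (200,235), with the hook foot and tip near (240,275), just before the clip loop at (285,305); the top view is blocked by the arm. Checking against the projected model.

```bash
cat > pk.py <<'E'
from ov import *
def pick(s=None):
    s=s or r.read_state(); M=R.from_quat(s["eef_rot"])
    # pick frame: x=tool x, y=-tool y, z=-tool z ; origin .1132 below TCP
    return lambda q: s["ee_pos"]+M.apply(np.atleast_2d(q)*[1,-1,-1]+[0,0,.1132])
def mpos(P,G=(.5169,.1051,.09),yaw=-.2568):  # in groove frame
    return R.from_euler("z",-yaw).apply(np.atleast_2d(P)-G)
E
python3 - <<'E'
from pk import *
import pickle
t,s=pickle.load(open("c1.pkl","rb"))
p=pick(); o=lambda P:((proj(s,P)+.5)*8-.5-[360*8,245*8]).round(0)
print("origin",o(p([0,0,.002])),"shank.05",o(p([0,0,.06])),"collar",o(p([0,0,.098])),"tip",o(p([0,.016,.010])),"corner",o(p([0,.016,.0022])))
F=frame((.5423,.2018),-.2568); print("loop in top",o(F([0,-.1,.116+.0018])),"feet",o(F([[.0135,-.1,.0785],[-.0135,-.1,.0785]])),"end rim",o(F([[.012,-.14,.09],[-.012,-.14,.09],[0,-.14,.102]])))
print("in groove frame: origin",mpos(p([0,0,0])).round(4),"tip",mpos(p([0,.016,.01])).round(4))
E
```

```text
origin [[192. 246.]] shank.05 [[216. 116.]] collar [[234.  24.]] tip [[245. 277.]] corner [[241. 294.]]
loop in top [[269. 309.]] feet [[208. 423.]
 [294. 355.]] end rim [[ 98. 275.]
 [175. 216.]
 [141. 221.]]
in groove frame: origin [[ 0.0006 -0.0239  0.0218]] tip [[ 0.0005 -0.0079  0.0318]]
```

The projection agrees with the picture within about 1 mm. Feeling down for the spindle on the free-end side of the clip.

```bash
python3 -m crank '[{"x":-0.0005,"y":0,"z":0.002,"ax":0,"ay":0,"az":0,"claw":1},{"x":-0.0005,"y":0,"z":0.004,"ax":0,"ay":0,"az":0,"claw":1},{"x":-0.0005,"y":0,"z":0.006,"ax":0,"ay":0,"az":0,"claw":1},{"x":-0.0005,"y":0,"z":0.006,"ax":0,"ay":0,"az":0,"claw":1},{"x":-0.0005,"y":0,"z":0.006,"ax":0,"ay":0,"az":0,"claw":1}]'
python3 -m crank '[{"x":0,"y":0,"z":0.0005,"ax":0,"ay":0,"az":0,"claw":1},{"x":0,"y":0,"z":0.001,"ax":0,"ay":0,"az":0,"claw":1},{"x":0,"y":0,"z":0.0015,"ax":0,"ay":0,"az":0,"claw":1},{"x":0,"y":0,"z":0.0015,"ax":0,"ay":0,"az":0,"claw":1},{"x":0,"y":0,"z":0.0015,"ax":0,"ay":0,"az":0,"claw":1}]'
python3 -c "
from pk import *
p=pick(); print(mpos(p([0,0,0])).round(4),mpos(p([0,.016,.01])).round(4))"
```

```text
time: 15.68
ee_pos: [0.5106, 0.0817, 0.2187]
eef_rot: [0.992, -0.126, 0.001, -0.001]
ft_force: [-0.0, -0.3, -1.3]
width: 0.0137
time: 16.1
ee_pos: [0.5107, 0.0818, 0.2174]
eef_rot: [0.992, -0.126, 0.001, -0.001]
ft_force: [-0.0, 0.3, 0.2]
width: 0.0133
[[ 0.0001 -0.0239  0.0142]] [[-0.     -0.0079  0.0242]]
```

```bash
python3 -m crank '[{"x":0,"y":0,"z":0.0004,"ax":0,"ay":0,"az":0,"claw":1},{"x":0,"y":0,"z":0.0008,"ax":0,"ay":0,"az":0,"claw":1},{"x":0,"y":0,"z":0.0012,"ax":0,"ay":0,"az":0,"claw":1},{"x":0,"y":0,"z":0.0012,"ax":0,"ay":0,"az":0,"claw":1},{"x":0,"y":0,"z":0.0012,"ax":0,"ay":0,"az":0,"claw":1}]'
python3 -m crank '[{"x":0,"y":0,"z":0.0003,"ax":0,"ay":0,"az":0,"claw":1},{"x":0,"y":0,"z":0.0006,"ax":0,"ay":0,"az":0,"claw":1},{"x":0,"y":0,"z":0.0009,"ax":0,"ay":0,"az":0,"claw":1},{"x":0,"y":0,"z":0.0009,"ax":0,"ay":0,"az":0,"claw":1},{"x":0,"y":0,"z":0.0009,"ax":0,"ay":0,"az":0,"claw":1}]'
```

```text
time: 16.52
ee_pos: [0.5107, 0.0817, 0.2162]
eef_rot: [0.992, -0.126, 0.001, -0.001]
ft_force: [0.0, -0.2, -0.3]
width: 0.0135
time: 16.93
ee_pos: [0.5107, 0.0818, 0.2153]
eef_rot: [0.992, -0.126, 0.001, -0.001]
ft_force: [0.2, -0.5, -0.9]
width: 0.0138
```

```bash
python3 -m crank '[{"x":0,"y":0,"z":0.0003,"ax":0,"ay":0,"az":0,"claw":1},{"x":0,"y":0,"z":0.0006,"ax":0,"ay":0,"az":0,"claw":1},{"x":0,"y":0,"z":0.0006,"ax":0,"ay":0,"az":0,"claw":1},{"x":0,"y":0,"z":0.0006,"ax":0,"ay":0,"az":0,"claw":1},{"x":0,"y":0,"z":0.0006,"ax":0,"ay":0,"az":0,"claw":1}]'
python3 -m crank '[{"x":0,"y":0,"z":0.0003,"ax":0,"ay":0,"az":0,"claw":1},{"x":0,"y":0,"z":0.0006,"ax":0,"ay":0,"az":0,"claw":1},{"x":0,"y":0,"z":0.0006,"ax":0,"ay":0,"az":0,"claw":1},{"x":0,"y":0,"z":0.0006,"ax":0,"ay":0,"az":0,"claw":1},{"x":0,"y":0,"z":0.0006,"ax":0,"ay":0,"az":0,"claw":1}]'
```

```text
time: 17.35
ee_pos: [0.5108, 0.0818, 0.215]
eef_rot: [0.992, -0.126, 0.001, -0.001]
ft_force: [-0.6, 0.2, 3.2]
width: 0.0132
time: 17.77
ee_pos: [0.5111, 0.0818, 0.2149]
eef_rot: [0.992, -0.126, 0.001, -0.001]
ft_force: [-0.2, 0.1, 7.7]
width: 0.0138
```

Contact felt at TCP z = 0.2150 (7.7 N), matching the predicted spindle top. Raise 1.3 mm clear and advance toward the eye in gentle steps.

```bash
python3 -m crank '[{"x":0,"y":0,"z":-0.001,"ax":0,"ay":0,"az":0,"claw":1},{"x":0,"y":0,"z":-0.002,"ax":0,"ay":0,"az":0,"claw":1},{"x":0,"y":-0.001,"z":-0.002,"ax":0,"ay":0,"az":0,"claw":1},{"x":0,"y":-0.0025,"z":-0.002,"ax":0,"ay":0,"az":0,"claw":1},{"x":0,"y":-0.004,"z":-0.002,"ax":0,"ay":0,"az":0,"claw":1}]'
python3 -m crank '[{"x":0,"y":-0.001,"z":0,"ax":0,"ay":0,"az":0,"claw":1},{"x":0,"y":-0.002,"z":0,"ax":0,"ay":0,"az":0,"claw":1},{"x":0,"y":-0.003,"z":0,"ax":0,"ay":0,"az":0,"claw":1},{"x":0,"y":-0.003,"z":0,"ax":0,"ay":0,"az":0,"claw":1},{"x":0,"y":-0.003,"z":0,"ax":0,"ay":0,"az":0,"claw":1}]'
python3 -m crank '[{"x":0,"y":-0.001,"z":0,"ax":0,"ay":0,"az":0,"claw":1},{"x":0,"y":-0.002,"z":0,"ax":0,"ay":0,"az":0,"claw":1},{"x":0,"y":-0.003,"z":0,"ax":0,"ay":0,"az":0,"claw":1},{"x":0,"y":-0.003,"z":0,"ax":0,"ay":0,"az":0,"claw":1},{"x":0,"y":-0.003,"z":0,"ax":0,"ay":0,"az":0,"claw":1}]'
python3 -c "
from pk import *
p=pick(); print(mpos(p([0,0,0])).round(4),mpos(p([0,.016,.01])).round(4))"
```

```text
time: 18.18
ee_pos: [0.5116, 0.0857, 0.2158]
eef_rot: [0.992, -0.126, 0.001, -0.001]
ft_force: [0.3, 0.1, -1.2]
width: 0.0137
time: 18.6
ee_pos: [0.5124, 0.0886, 0.2161]
eef_rot: [0.992, -0.125, 0.001, -0.001]
ft_force: [-0.6, 0.0, -0.3]
width: 0.0134
time: 19.02
ee_pos: [0.5132, 0.0915, 0.2161]
eef_rot: [0.992, -0.125, 0.001, -0.001]
ft_force: [0.0, 1.2, -0.3]
width: 0.0137
[[ 0.     -0.0138  0.0129]] [[-0.0001  0.0022  0.023 ]]
```

```bash
python3 -m crank '[{"x":0,"y":-0.001,"z":0,"ax":0,"ay":0,"az":0,"claw":1},{"x":0,"y":-0.002,"z":0,"ax":0,"ay":0,"az":0,"claw":1},{"x":0,"y":-0.003,"z":0,"ax":0,"ay":0,"az":0,"claw":1},{"x":0,"y":-0.003,"z":0,"ax":0,"ay":0,"az":0,"claw":1},{"x":0,"y":-0.003,"z":0,"ax":0,"ay":0,"az":0,"claw":1}]'
python3 -m crank '[{"x":0,"y":-0.001,"z":0,"ax":0,"ay":0,"az":0,"claw":1},{"x":0,"y":-0.002,"z":0,"ax":0,"ay":0,"az":0,"claw":1},{"x":0,"y":-0.003,"z":0,"ax":0,"ay":0,"az":0,"claw":1},{"x":0,"y":-0.003,"z":0,"ax":0,"ay":0,"az":0,"claw":1},{"x":0,"y":-0.003,"z":0,"ax":0,"ay":0,"az":0,"claw":1}]'
python3 - <<'E'
from pk import *
p=pick(); print(mpos(p([0,0,0])).round(4),mpos(p([0,.016,.01])).round(4))
s=avg("scene",6); cv2.imwrite("pics/look4.png",up(s["color"],370,250,45,50,540,600))
print(((proj(s,p([[0,0,.002],[0,.016,.01]]))+.5-[370,250])*12).round())
E
```

```text
time: 19.43
ee_pos: [0.5139, 0.0944, 0.2161]
eef_rot: [0.992, -0.125, 0.001, -0.001]
ft_force: [0.2, -0.4, -0.2]
width: 0.0137
time: 19.85
ee_pos: [0.5147, 0.0974, 0.2161]
eef_rot: [0.992, -0.125, 0.001, -0.001]
ft_force: [-0.6, -1.0, 0.3]
width: 0.0136
[[-0.     -0.0078  0.0129]] [[-0.0001  0.0082  0.023 ]]
[[240. 408.]
 [320. 457.]]
```

View pics/look4.png

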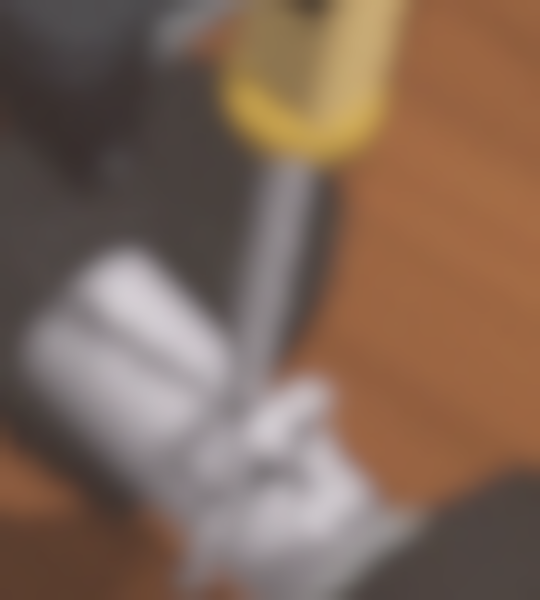

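The shank now stands just before the loop and the hook tip is past it, with no contact force on the way in. Raising, then pulling slowly.

```bash
python3 -m crank '[{"x":0,"y":0,"z":-0.001,"ax":0,"ay":0,"az":0,"claw":1},{"x":0,"y":0,"z":-0.0025,"ax":0,"ay":0,"az":0,"claw":1},{"x":0,"y":0,"z":-0.004,"ax":0,"ay":0,"az":0,"claw":1},{"x":0,"y":0,"z":-0.0055,"ax":0,"ay":0,"az":0,"claw":1},{"x":0,"y":0,"z":-0.0065,"ax":0,"ay":0,"az":0,"claw":1}]'
python3 -m crank '[{"x":0,"y":0,"z":-0.0005,"ax":0,"ay":0,"az":0,"claw":1},{"x":0,"y":0,"z":-0.001,"ax":0,"ay":0,"az":0,"claw":1},{"x":0,"y":0,"z":-0.0015,"ax":0,"ay":0,"az":0,"claw":1},{"x":0,"y":0,"z":-0.002,"ax":0,"ay":0,"az":0,"claw":1},{"x":0,"y":0,"z":-0.0025,"ax":0,"ay":0,"az":0,"claw":1}]'
python3 -m crank '[{"x":0,"y":0,"z":-0.0004,"ax":0,"ay":0,"az":0,"claw":1},{"x":0,"y":0,"z":-0.0008,"ax":0,"ay":0,"az":0,"claw":1},{"x":0,"y":0,"z":-0.0012,"ax":0,"ay":0,"az":0,"claw":1},{"x":0,"y":0,"z":-0.0016,"ax":0,"ay":0,"az":0,"claw":1},{"x":0,"y":0,"z":-0.002,"ax":0,"ay":0,"az":0,"claw":1}]'
```

```text
time: 20.57
ee_pos: [0.5148, 0.0973, 0.2229]
eef_rot: [0.992, -0.126, 0.001, -0.001]
ft_force: [-0.1, 0.7, -0.4]
width: 0.0139
time: 20.98
ee_pos: [0.5146, 0.0972, 0.2251]
eef_rot: [0.992, -0.126, 0.001, -0.001]
ft_force: [0.1, 0.7, -1.3]
width: 0.0138
time: 21.4
ee_pos: [0.5143, 0.0971, 0.2266]
eef_rot: [0.992, -0.126, 0.0, -0.001]
ft_force: [1.4, 0.3, -8.0]
width: 0.0134
```

Loop engaged: -8 N downward. Continuing slowly.

```bash
python3 -m crank '[{"x":0,"y":0,"z":-0.0004,"ax":0,"ay":0,"az":0,"claw":1},{"x":0,"y":0,"z":-0.0008,"ax":0,"ay":0,"az":0,"claw":1},{"x":0,"y":0,"z":-0.0012,"ax":0,"ay":0,"az":0,"claw":1},{"x":0,"y":0,"z":-0.0016,"ax":0,"ay":0,"az":0,"claw":1},{"x":0,"y":0,"z":-0.002,"ax":0,"ay":0,"az":0,"claw":1}]'
python3 -m crank '[{"x":0,"y":0,"z":-0.0004,"ax":0,"ay":0,"az":0,"claw":1},{"x":0,"y":0,"z":-0.0008,"ax":0,"ay":0,"az":0,"claw":1},{"x":0,"y":0,"z":-0.0012,"ax":0,"ay":0,"az":0,"claw":1},{"x":0,"y":0,"z":-0.0016,"ax":0,"ay":0,"az":0,"claw":1},{"x":0,"y":0,"z":-0.002,"ax":0,"ay":0,"az":0,"claw":1}]'
python3 -m crank '[{"x":0,"y":0,"z":-0.0004,"ax":0,"ay":0,"az":0,"claw":1},{"x":0,"y":0,"z":-0.0008,"ax":0,"ay":0,"az":0,"claw":1},{"x":0,"y":0,"z":-0.0012,"ax":0,"ay":0,"az":0,"claw":1},{"x":0,"y":0,"z":-0.0016,"ax":0,"ay":0,"az":0,"claw":1},{"x":0,"y":0,"z":-0.002,"ax":0,"ay":0,"az":0,"claw":1}]'
```

```text
time: 21.82
ee_pos: [0.5145, 0.0972, 0.2291]
eef_rot: [0.992, -0.126, 0.001, -0.001]
ft_force: [1.2, -0.6, -8.3]
width: 0.0136
time: 22.23
ee_pos: [0.5151, 0.0975, 0.2319]
eef_rot: [0.992, -0.126, 0.002, -0.001]
ft_force: [-0.6, -0.0, -1.7]
width: 0.0134
time: 22.65
ee_pos: [0.5146, 0.0972, 0.2331]
eef_rot: [0.992, -0.126, 0.001, -0.001]
ft_force: [0.9, -0.2, -3.0]
width: 0.0138
```

Force has dropped, so the clip has let go. Raising steadily, then checking.

```bash
python3 -m crank '[{"x":0,"y":0,"z":-0.001,"ax":0,"ay":0,"az":0,"claw":1},{"x":0,"y":0,"z":-0.002,"ax":0,"ay":0,"az":0,"claw":1},{"x":0,"y":0,"z":-0.003,"ax":0,"ay":0,"az":0,"claw":1},{"x":0,"y":0,"z":-0.004,"ax":0,"ay":0,"az":0,"claw":1},{"x":0,"y":0,"z":-0.005,"ax":0,"ay":0,"az":0,"claw":1}]'
python3 -m crank '[{"x":0,"y":0,"z":-0.003,"ax":0,"ay":0,"az":0,"claw":1},{"x":0,"y":0,"z":-0.006,"ax":0,"ay":0,"az":0,"claw":1},{"x":0,"y":0,"z":-0.009,"ax":0,"ay":0,"az":0,"claw":1},{"x":0,"y":0,"z":-0.012,"ax":0,"ay":0,"az":0,"claw":1},{"x":0,"y":0,"z":-0.015,"ax":0,"ay":0,"az":0,"claw":1}]'
python3 -m crank '[{"x":0,"y":0,"z":-0.005,"ax":0,"ay":0,"az":0,"claw":1},{"x":0,"y":0,"z":-0.011,"ax":0,"ay":0,"az":0,"claw":1},{"x":0,"y":0,"z":-0.018,"ax":0,"ay":0,"az":0,"claw":1},{"x":0,"y":0,"z":-0.025,"ax":0,"ay":0,"az":0,"claw":1},{"x":0,"y":0,"z":-0.03,"ax":0,"ay":0,"az":0,"claw":1}]'
python3 - <<'E'
from pk import *
p=pick(); print(mpos(p([0,0,0])).round(4)); s=camera("scene"); T=avg("scene",5)["color"]
q=proj(s,p([0,.008,0]))[0]; print(q)
u,v=int(q[0])-35,int(q[1])-35
cv2.imwrite("pics/look5.png",up(T,u,v,80,75,640,600))
E
```

```text
time: 23.07
ee_pos: [0.5147, 0.0973, 0.2384]
eef_rot: [0.992, -0.126, 0.001, -0.001]
ft_force: [-0.7, -0.7, -0.0]
width: 0.0134
time: 23.48
ee_pos: [0.5146, 0.0972, 0.2535]
eef_rot: [0.992, -0.126, 0.001, -0.001]
ft_force: [0.5, 0.5, 0.1]
width: 0.0136
time: 23.9
ee_pos: [0.5148, 0.0972, 0.2843]
eef_rot: [0.992, -0.126, 0.001, -0.001]
ft_force: [0.6, 0.3, -1.8]
width: 0.0137
[[ 0.0002 -0.0079  0.0811]]
[396.51421082 268.73534617]
```

View pics/look5.png

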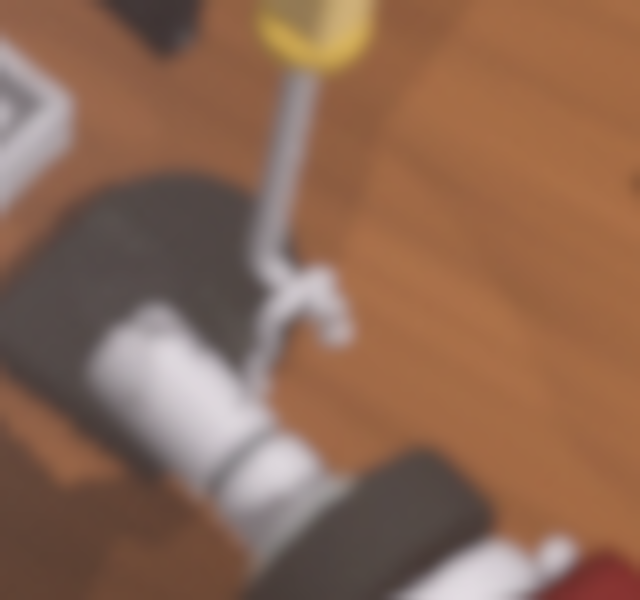

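The clip hangs on the hook and the groove is bare. Carrying it gently to the dish, along +tool y.

```bash
python3 -m crank '[{"x":0,"y":0.005,"z":0,"ax":0,"ay":0,"az":0,"claw":1},{"x":0,"y":0.014,"z":0,"ax":0,"ay":0,"az":0,"claw":1},{"x":0,"y":0.027,"z":0,"ax":0,"ay":0,"az":0,"claw":1},{"x":0,"y":0.043,"z":0,"ax":0,"ay":0,"az":0,"claw":1},{"x":0,"y":0.06,"z":0,"ax":0,"ay":0,"az":0,"claw":1}]' >/dev/null
python3 -m crank '[{"x":0,"y":0.018,"z":0,"ax":0,"ay":0,"az":0,"claw":1},{"x":0,"y":0.036,"z":0,"ax":0,"ay":0,"az":0,"claw":1},{"x":0,"y":0.054,"z":0,"ax":0,"ay":0,"az":0,"claw":1},{"x":0,"y":0.072,"z":0,"ax":0,"ay":0,"az":0,"claw":1},{"x":0,"y":0.09,"z":0,"ax":0,"ay":0,"az":0,"claw":1}]' >/dev/null
python3 -m crank '[{"x":0,"y":0.018,"z":0,"ax":0,"ay":0,"az":0,"claw":1},{"x":0,"y":0.035,"z":0,"ax":0,"ay":0,"az":0,"claw":1},{"x":0,"y":0.048,"z":0.003,"ax":0,"ay":0,"az":0,"claw":1},{"x":0,"y":0.057,"z":0.008,"ax":0,"ay":0,"az":0,"claw":1},{"x":0,"y":0.063,"z":0.014,"ax":0,"ay":0,"az":0,"claw":1}]' >/dev/null
python3 -m crank '[{"x":0,"y":0,"z":0.01,"ax":0,"ay":0,"az":0,"claw":1},{"x":0,"y":0,"z":0.022,"ax":0,"ay":0,"az":0,"claw":1},{"x":0,"y":0,"z":0.034,"ax":0,"ay":0,"az":0,"claw":1},{"x":0,"y":0,"z":0.044,"ax":0,"ay":0,"az":0,"claw":1},{"x":0,"y":0,"z":0.05,"ax":0,"ay":0,"az":0,"claw":1}]' 
python3 to.py 0.462 -0.109 0.16 -0.257
```

```text
time: 25.87
ee_pos: [0.461, -0.1082, 0.2167]
eef_rot: [0.992, -0.125, -0.0, -0.001]
ft_force: [0.1, -0.3, -1.2]
width: 0.0139
shift [0.0012 0.0006 0.0567] turn [-0.0012  0.0002  0.0032] F [ 0.08 -0.27 -1.17] w 0.0139 t 25.87
axes x [ 0.969 -0.248 -0.   ] y [-0.248 -0.969 -0.002] pos [ 0.461  -0.1082  0.2167] j [ 0.82  0.02 -0.68  1.77  0.01  1.35 -0.12]
```

```bash
python3 -m crank '[{"x":0,"y":0,"z":0.012,"ax":0,"ay":0,"az":0,"claw":1},{"x":0,"y":0,"z":0.026,"ax":0,"ay":0,"az":0,"claw":1},{"x":0,"y":0,"z":0.04,"ax":0,"ay":0,"az":0,"claw":1},{"x":0,"y":0,"z":0.052,"ax":0,"ay":0,"az":0,"claw":1},{"x":0,"y":0,"z":0.058,"ax":0,"ay":0,"az":0,"claw":1}]' 
python3 -m crank '[{"x":0,"y":0,"z":0.003,"ax":0,"ay":0,"az":0,"claw":1},{"x":0,"y":0,"z":0.006,"ax":0,"ay":0,"az":0,"claw":1},{"x":0,"y":-0.002,"z":0.009,"ax":0,"ay":0,"az":0,"claw":1},{"x":0,"y":-0.005,"z":0.013,"ax":0,"ay":0,"az":0,"claw":1},{"x":0,"y":-0.008,"z":0.017,"ax":0,"ay":0,"az":0,"claw":1}]' 
python3 -m crank '[{"x":0,"y":-0.004,"z":0.004,"ax":0,"ay":0,"az":0,"claw":1},{"x":0,"y":-0.008,"z":0.008,"ax":0,"ay":0,"az":0,"claw":1},{"x":0,"y":-0.012,"z":0.012,"ax":0,"ay":0,"az":0,"claw":1},{"x":0,"y":-0.016,"z":0.015,"ax":0,"ay":0,"az":0,"claw":1},{"x":0,"y":-0.02,"z":0.017,"ax":0,"ay":0,"az":0,"claw":1}]'
python3 - <<'E'
from pk import *
p=pick(); s=camera("scene"); T=avg("scene",5)["color"]; print(p([0,0,0]))
q=proj(s,p([0,.008,0]))[0]; print(q)
u,v=int(q[0])-40,int(q[1])-35
cv2.imwrite("pics/look6.png",up(T,u,v,80,75,640,600))
E
```

```text
time: 26.28
ee_pos: [0.461, -0.1086, 0.1588]
eef_rot: [0.992, -0.125, 0.0, -0.001]
ft_force: [-0.9, -0.5, -0.8]
width: 0.0136
time: 26.7
ee_pos: [0.4642, -0.1009, 0.1438]
eef_rot: [0.992, -0.126, 0.001, -0.001]
ft_force: [0.4, -1.0, -1.2]
width: 0.0135
time: 27.12
ee_pos: [0.4687, -0.0812, 0.1263]
eef_rot: [0.992, -0.125, 0.001, -0.001]
ft_force: [-0.1, -0.5, -0.6]
width: 0.0136
[[ 0.46889894 -0.08102476  0.01307982]]
[325.66114959 245.51144827]
```

View pics/look6.png

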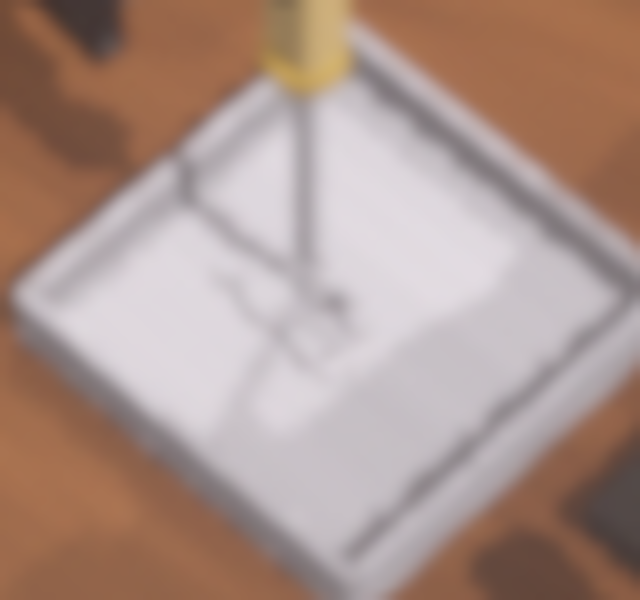

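The pick shank reaches (305,280) in the dish, and the clip's outline runs from about (222,275) through (285,330) to (350,330), so it's on the floor around or in front of the hook. That was the twelfth picture, so I continue numerically.

Run:
```python
from pk import *
s=camera("scene"); p=pick()
D=frame((.472,-.0715),-.257)
def f(P): return R.from_euler("z",.257).apply(np.atleast_2d(P)-[.472,-.0715,0]).round(3)
for u,v in((222,275),(245,305),(285,330),(315,368),(350,330),(345,305),(270,345),(220,430)):
    print((u,v),"floor",f(atz(s,285+u/8,210+v/8,.007)),"z.03",f(atz(s,285+u/8,210+v/8,.03)))
print("pick",f(p([0,0,0])),f(p([0,.016,.01])))
c=lambda P:((proj(s,D(P))-[285,210])*8).round()
print("corner check", c([[0,0,.005]]))
# hypotheses: clip tilted by th about feet line at y0 toward +y
def clip(th,y0,x0=0):
    pts=np.array([[.0135,0,-.0115],[.009,0,-.0073],[.0118,0,0],[.0078,0,.010],[.0078,0,.0198],[0,0,.0276],[-.0078,0,.0198],[-.0118,0,0],[-.0135,0,-.0115]])
    h=pts[:,2]+.0115
    return np.c_[pts[:,0]+x0,y0+h*np.sin(th),.0068+h*np.cos(th)]
for th in(0,30,60,90,-30,-60,-90): print(th,c(clip(np.radians(th),-.005))[[0,2,4,5,6,7,8]].tolist())
```

```text
(222, 275) floor [[ 0.016 -0.024  0.007]] z.03 [[ 0.024 -0.013  0.03 ]]
(245, 305) floor [[ 0.017 -0.013  0.007]] z.03 [[ 0.025 -0.002  0.03 ]]
(285, 330) floor [[ 0.014 -0.001  0.007]] z.03 [[0.022 0.01  0.03 ]]
(315, 368) floor [[0.015 0.013 0.007]] z.03 [[0.024 0.023 0.03 ]]
(350, 330) floor [[0.001 0.01  0.007]] z.03 [[0.01 0.02 0.03]]
(345, 305) floor [[-0.003  0.003  0.007]] z.03 [[0.006 0.014 0.03 ]]
(270, 345) floor [[0.02  0.    0.007]] z.03 [[0.028 0.011 0.03 ]]
(220, 430) floor [[0.045 0.011 0.007]] z.03 [[0.053 0.021 0.03 ]]
pick [[-0.    -0.011  0.014]] [[-0.     0.005  0.024]]
corner check [[328. 307.]]
0 [[275.0, 319.0], [280.0, 292.0], [292.0, 243.0], [316.0, 210.0], [340.0, 209.0], [351.0, 242.0], [356.0, 262.0]]
30 [[275.0, 319.0], [295.0, 310.0], [332.0, 293.0], [366.0, 272.0], [380.0, 259.0], [366.0, 260.0], [356.0, 262.0]]
60 [[275.0, 319.0], [305.0, 330.0], [361.0, 346.0], [402.0, 339.0], [408.0, 312.0], [376.0, 279.0], [356.0, 262.0]]
90 [[275.0, 319.0], [309.0, 345.0], [371.0, 388.0], [414.0, 392.0], [418.0, 354.0], [380.0, 295.0], [356.0, 262.0]]
-30 [[275.0, 319.0], [266.0, 281.0], [253.0, 211.0], [267.0, 170.0], [300.0, 178.0], [337.0, 231.0], [356.0, 262.0]]
-60 [[275.0, 319.0], [256.0, 278.0], [225.0, 206.0], [232.0, 164.0], [272.0, 173.0], [326.0, 229.0], [356.0, 262.0]]
-90 [[275.0, 319.0], [252.0, 286.0], [216.0, 227.0], [220.0, 192.0], [262.0, 195.0], [322.0, 236.0], [356.0, 262.0]]
```

Geometry suggests the clip has slid past the hook tip and lies flat. I'll lift the pick slowly straight up and check by differencing the dish against its starting picture.

```bash
python3 -m crank '[{"x":0,"y":0,"z":-0.002,"ax":0,"ay":0,"az":0,"claw":1},{"x":0,"y":0,"z":-0.005,"ax":0,"ay":0,"az":0,"claw":1},{"x":0,"y":0,"z":-0.01,"ax":0,"ay":0,"az":0,"claw":1},{"x":0,"y":0,"z":-0.017,"ax":0,"ay":0,"az":0,"claw":1},{"x":0,"y":0,"z":-0.025,"ax":0,"ay":0,"az":0,"claw":1}]' 
python3 -m crank '[{"x":0,"y":0,"z":-0.01,"ax":0,"ay":0,"az":0,"claw":1},{"x":0,"y":0,"z":-0.022,"ax":0,"ay":0,"az":0,"claw":1},{"x":0,"y":0,"z":-0.034,"ax":0,"ay":0,"az":0,"claw":1},{"x":0,"y":0,"z":-0.044,"ax":0,"ay":0,"az":0,"claw":1},{"x":0,"y":0,"z":-0.05,"ax":0,"ay":0,"az":0,"claw":1}]'
cat > df.py <<'E'
from pk import *
import pickle
t0,s0=pickle.load(open("c0.pkl","rb")); s=avg("scene",6); p=pick()
d=np.abs(s["color"].astype(int)-s0["color"]).sum(2)
print("pick proj",proj(s,p([[0,0,.1],[0,0,.002],[0,.016,.01],[0,.008,-.03]])).round(0).tolist())
for v in range(200,292,2): print(v,"".join(" .:*#"[min(4,int(d[v:v+2,u:u+2].mean()//15))] for u in range(284,376,2)))
E
python3 df.py
```

```text
time: 27.88
ee_pos: [0.4687, -0.0818, 0.1525]
eef_rot: [0.992, -0.126, 0.001, -0.001]
ft_force: [0.8, 0.0, -0.9]
width: 0.0133
time: 28.3
ee_pos: [0.4692, -0.082, 0.2037]
eef_rot: [0.992, -0.126, 0.002, -0.001]
ft_force: [0.2, 0.7, -0.4]
width: 0.0136
pick proj [[323.0, 192.0], [323.0, 222.0], [328.0, 225.0], [326.0, 234.0]]
200 ::::::::::::::::::*##:::::::::::::::::::::::::
202 ::::::::::::::::::###:::::::::::::::::::::::::
204 ::::::::::::::::::###:::::::::::::::::::::::::
206 ::::::::::::::::::*##:::::::::::::::::::::::::
208 ::::::::::::::::::*##:::::::::::::::::::::::::
210 ::::::::::::::::::*##*::::::::::::::::::::::::
212 ::::::::::::::::::*##***::::::::::::::::::::::
214 .:::::::::::::::::*#:::**:::::::::::::::::::::
216  .::::::::::::::::.*   :**::::::::::::::::::::
218 . .:::::::::::::**.*    .***::::::::::::::::::
220  ...:::::::::::**:.*     .***:::::::::::::::::
222 . ....::::::::**:  :..    .:**::::::::::::::::
224 ::... .::::::**:  .....    .:**::::::::::::::.
226 .:.. . .::::**.  :*#:..:.    .***:::::::::::. 
228 ...:.  . :.:..  :####::#*.    .***:::::::::.  
230   ..
[... 867 characters left out ...]
        :..         :######*.    ....     
266               ..      .:######*.    ....      
268                ..   .:*######*.    ....     ..
270                    .*#######*.   .....      ..
272                  .:*#######*.   .....       . 
274                  .*#######:.   ......         
276           ..      .*#####:.   .......         
278          ..        .*###:.   .......          
280          ..         .:*:    ........          
282         ....          .    ..........         
284       ..:::.. ..          ............        
286      .::::::...:.        ...............      
288     .:::::::..:::..    .................      
290     .:::::::::.::::.  ...................
```

Shadows of the arm dominate the difference. Moving the pick gently aside for a clear comparison.

```bash
python3 -m crank '[{"x":0,"y":0.004,"z":-0.01,"ax":0,"ay":0,"az":0,"claw":1},{"x":0,"y":0.012,"z":-0.02,"ax":0,"ay":0,"az":0,"claw":1},{"x":0,"y":0.025,"z":-0.03,"ax":0,"ay":0,"az":0,"claw":1},{"x":0,"y":0.04,"z":-0.035,"ax":0,"ay":0,"az":0,"claw":1},{"x":0,"y":0.06,"z":-0.04,"ax":0,"ay":0,"az":0,"claw":1}]' >/dev/null
python3 -m crank '[{"x":0,"y":0.02,"z":0,"ax":0,"ay":0,"az":-0.02,"claw":1},{"x":0,"y":0.04,"z":0,"ax":0,"ay":0,"az":-0.05,"claw":1},{"x":0,"y":0.06,"z":0,"ax":0,"ay":0,"az":-0.08,"claw":1},{"x":0,"y":0.075,"z":0,"ax":0,"ay":0,"az":-0.11,"claw":1},{"x":0,"y":0.085,"z":0,"ax":0,"ay":0,"az":-0.127,"claw":1}]' 
python3 df.py
python3 - <<'E'
from pk import *
import pickle
t0,s0=pickle.load(open("c0.pkl","rb")); s=avg("top",6)
d=np.abs(s["color"].astype(int)-t0["color"]).sum(2)
for v in range(230,288): print(v,"".join(" .:*#"[min(4,int(d[v,u]//18))] for u in range(300,362)))
E
```

```text
time: 29.43
ee_pos: [0.4315, -0.2251, 0.2423]
eef_rot: [1.0, 0.001, 0.001, -0.001]
ft_force: [0.5, -0.6, -0.3]
width: 0.0137
pick proj [[272.0, 130.0], [276.0, 164.0], [282.0, 165.0], [280.0, 176.0]]
200 ::::::::::::::::::::::::::::::::::::::::::::::
202 ::::::::::::::::::::::::::::::::::::::::::::::
204 ::::::::::::::::::::::::::::::::::::::::::::::
206 ::::::::::::::::::::::::::::::::::::::::::::::
208 ::::::::::::::::::::::::::::::::::::::::::::::
210 ::::::::::::::::::::::::::::::::::::::::::::::
212 ::::::::::::::::::::****::::::::::::::::::::::
214 :::::::::::::::::::**::**:::::::::::::::::::::
216 :::::::::::::::::***. .:**::::::::::::::::::::
218 ::::::::::::::::***.    :***::::::::::::::::::
220 :::::::::::::::**:.      .***::::::::::::::::.
222 ::::::::::::::**:. .:.    .:**::::::::::::::. 
224 :::::::::::::**:  .*##*.   .:**::::::::::::.  
226 .:::::::::::**:  :*####*.    :***:::::::::.   
228 ..::::::::.::. .:########.    .**::::::::.    
230   ...::::....  :#########*:    .:..:::::.     
232     ..:..     :############*.      .:::.      
234       .     .*##############*
[... 4631 characters left out ...]
      ..........   :..........
278 *:::****..............................         . .............
279 **:*:.... ...........: ...     .. ............. . ............
280 *:*::... ........      .:::::.....      ......... ............
281 *:::*:...  .. ...      .....:::::::*:....     . . ............
282 ******...... .    .. . .. ..........:::::::::.... :...........
283 *****:.  ...  ..   .  ..  .    . .........::::::::::..:.......
284 ******...... ....   ... . ... ..  . .............::...........
285 ******....... .   .   . ......  . ... ... ....................
286 ******:...   ...    ..   .. .. . .... .. .....................
287 ****:*:..   . ..   .  . ...  ... .............................
```

Top difference shows the clip at px (326–341, 251–264), right at the dish centre (331,257), and nothing hangs on the pick. Now returning the pick to its slot.

```bash
python3 -m crank '[{"x":0.006,"y":0.025,"z":0,"ax":0,"ay":0,"az":0,"claw":1},{"x":0.012,"y":0.055,"z":0,"ax":0,"ay":0,"az":0,"claw":1},{"x":0.018,"y":0.08,"z":0,"ax":0,"ay":0,"az":0,"claw":1},{"x":0.0235,"y":0.0956,"z":0.01,"ax":0,"ay":0,"az":0,"claw":1},{"x":0.0235,"y":0.0956,"z":0.02,"ax":0,"ay":0,"az":0,"claw":1}]' >/dev/null
python3 -m crank '[{"x":0,"y":0,"z":0.03,"ax":0,"ay":0,"az":0,"claw":1},{"x":0,"y":0,"z":0.06,"ax":0,"ay":0,"az":0,"claw":1},{"x":0,"y":0,"z":0.08,"ax":0,"ay":0,"az":0,"claw":1},{"x":0,"y":0,"z":0.08,"ax":0,"ay":0,"az":0,"claw":1},{"x":0,"y":0,"z":0.08,"ax":0,"ay":0,"az":0,"claw":1}]' 
python3 to.py 0.465 -0.3207 0.1325 0.0
```

```text
time: 30.87
ee_pos: [0.4559, -0.3168, 0.141]
eef_rot: [1.0, 0.001, 0.0, -0.002]
ft_force: [0.4, 0.1, 0.5]
width: 0.0135
shift [0.0091 0.0039 0.0085] turn [-0.0015 -0.0003  0.0014] F [0.41 0.07 0.47] w 0.0135 t 30.87
axes x [1.    0.003 0.001] y [ 0.003 -1.    -0.003] pos [ 0.4559 -0.3168  0.141 ] j [ 0.96  0.25 -0.5   1.69  0.13  1.23  0.43]
```

Run:
```python
from pk import *
c=camera("top")
for u,v in((328,254),(333,257),(338,258)): print(R.from_euler("z",.12).apply(atz(c,u,v,.007)-[.472,-.0715,0]).round(3))
```

```text
[0.008 0.009 0.007]
[ 0.002 -0.005  0.007]
[ 0.001 -0.018  0.007]
```

Clip lies within 2 cm of the dish centre. Fine-align, then insert.

```bash
python3 -m crank '[{"x":0.005,"y":0.004,"z":0.004,"ax":-0.0015,"ay":0,"az":0.0015,"claw":1},{"x":0.009,"y":0.004,"z":0.008,"ax":-0.0015,"ay":0,"az":0.0015,"claw":1},{"x":0.009,"y":0.004,"z":0.0085,"ax":-0.0015,"ay":0,"az":0.0015,"claw":1},{"x":0.009,"y":0.004,"z":0.0085,"ax":-0.0015,"ay":0,"az":0.0015,"claw":1},{"x":0.009,"y":0.004,"z":0.0085,"ax":-0.0015,"ay":0,"az":0.0015,"claw":1}]' 
python3 -m crank '[{"x":0.012,"y":0,"z":0,"ax":0,"ay":0,"az":0,"claw":1},{"x":0.026,"y":0,"z":0,"ax":0,"ay":0,"az":0,"claw":1},{"x":0.036,"y":0,"z":0,"ax":0,"ay":0,"az":0,"claw":1},{"x":0.044,"y":0,"z":0,"ax":0,"ay":0,"az":0,"claw":1},{"x":0.05,"y":0,"z":0,"ax":0,"ay":0,"az":0,"claw":1}]' 
python3 to.py 0.546 -0.3207 0.1285 0.0
```

```text
time: 31.33
ee_pos: [0.4655, -0.3217, 0.1331]
eef_rot: [1.0, -0.0, 0.001, 0.001]
ft_force: [-0.2, 0.2, -0.1]
width: 0.0138
time: 31.75
ee_pos: [0.5161, -0.3216, 0.1329]
eef_rot: [1.0, -0.0, 0.001, 0.001]
ft_force: [0.4, 0.3, -0.9]
width: 0.0137
shift [ 0.0299 -0.0009  0.0045] turn [ 0.0006 -0.001  -0.0002] F [ 0.38  0.26 -0.89] w 0.0137 t 31.75
axes x [ 1.    -0.     0.002] y [-0.    -1.     0.001] pos [ 0.5161 -0.3216  0.1329] j [ 0.88  0.37 -0.5   1.57  0.19  1.25  0.35]
```

```bash
python3 -m crank '[{"x":0.01,"y":-0.0007,"z":0,"ax":0,"ay":0,"az":0,"claw":1},{"x":0.02,"y":-0.0007,"z":0,"ax":0,"ay":0,"az":0,"claw":1},{"x":0.028,"y":-0.0007,"z":0,"ax":0,"ay":0,"az":0,"claw":1},{"x":0.03,"y":-0.0007,"z":0.0015,"ax":0,"ay":0,"az":0,"claw":1},{"x":0.03,"y":-0.0007,"z":0.003,"ax":0,"ay":0,"az":0,"claw":1}]' 
python3 -m crank '[{"x":0,"y":0,"z":0.0005,"ax":0,"ay":0,"az":0,"claw":1},{"x":0,"y":0,"z":0.001,"ax":0,"ay":0,"az":0,"claw":1},{"x":0,"y":0,"z":0.0015,"ax":0,"ay":0,"az":0,"claw":1},{"x":0,"y":0,"z":0.0015,"ax":0,"ay":0,"az":0,"claw":1},{"x":0,"y":0,"z":0.0015,"ax":0,"ay":0,"az":0,"claw":1}]'
```

```text
time: 32.17
ee_pos: [0.546, -0.3207, 0.1297]
eef_rot: [1.0, 0.0, 0.001, 0.0]
ft_force: [-0.6, 0.3, -1.6]
width: 0.0138
time: 32.58
ee_pos: [0.5451, -0.3213, 0.1286]
eef_rot: [1.0, -0.001, 0.001, 0.001]
ft_force: [0.5, -0.6, -0.8]
width: 0.0134
```

```bash
python3 -m crank '[{"x":0,"y":0,"z":0.0004,"ax":0,"ay":0,"az":0,"claw":1},{"x":0,"y":0,"z":0.0008,"ax":0,"ay":0,"az":0,"claw":1},{"x":0,"y":0,"z":0.0008,"ax":0,"ay":0,"az":0,"claw":1},{"x":0,"y":0,"z":0.0008,"ax":0,"ay":0,"az":0,"claw":1},{"x":0,"y":0,"z":0.0008,"ax":0,"ay":0,"az":0,"claw":1}]'
python3 -m crank '[{"x":0,"y":0,"z":0.0004,"ax":0,"ay":0,"az":0,"claw":1},{"x":0,"y":0,"z":0.0008,"ax":0,"ay":0,"az":0,"claw":1},{"x":0,"y":0,"z":0.0008,"ax":0,"ay":0,"az":0,"claw":1},{"x":0,"y":0,"z":0.0008,"ax":0,"ay":0,"az":0,"claw":1},{"x":0,"y":0,"z":0.0008,"ax":0,"ay":0,"az":0,"claw":1}]'
```

```text
time: 33.0
ee_pos: [0.5455, -0.3213, 0.1282]
eef_rot: [1.0, -0.0, 0.001, 0.001]
ft_force: [-1.5, -0.7, 5.8]
width: 0.0136
time: 33.42
ee_pos: [0.5455, -0.3213, 0.1281]
eef_rot: [1.0, -0.0, 0.001, 0.001]
ft_force: [-3.7, 1.3, 10.7]
width: 0.0136
```

Collar seated at the same height as when it was taken (0.1282). Ease off, release, back away upward.

```bash
python3 -m crank '[{"x":0,"y":0,"z":-0.001,"ax":0,"ay":0,"az":0,"claw":1},{"x":0,"y":0,"z":-0.001,"ax":0,"ay":0,"az":0,"claw":0.5},{"x":0,"y":0,"z":-0.001,"ax":0,"ay":0,"az":0,"claw":-0.3},{"x":0,"y":0,"z":-0.001,"ax":0,"ay":0,"az":0,"claw":-0.3},{"x":0,"y":0,"z":-0.001,"ax":0,"ay":0,"az":0,"claw":-0.3}]' 10
python3 -m crank '[{"x":0,"y":0,"z":0,"ax":0,"ay":0,"az":0,"claw":-0.3},{"x":0,"y":0,"z":0,"ax":0,"ay":0,"az":0,"claw":-0.3},{"x":0,"y":0,"z":-0.01,"ax":0,"ay":0,"az":0,"claw":-0.3},{"x":0,"y":0,"z":-0.035,"ax":0,"ay":0,"az":0,"claw":-0.3},{"x":0,"y":0,"z":-0.07,"ax":0,"ay":0,"az":0,"claw":-0.3}]'
python3 -m crank '[{"x":0,"y":0,"z":-0.03,"ax":0,"ay":0,"az":0,"claw":-0.3},{"x":0.02,"y":0.01,"z":-0.06,"ax":0,"ay":0,"az":0,"claw":-0.3},{"x":0.05,"y":0.04,"z":-0.06,"ax":0,"ay":0,"az":0,"claw":-0.3},{"x":0.08,"y":0.07,"z":-0.06,"ax":0,"ay":0,"az":0,"claw":-0.3},{"x":0.11,"y":0.1,"z":-0.06,"ax":0,"ay":0,"az":0,"claw":-0.3}]'
python3 -m crank '[{"x":0.02,"y":0.02,"z":0,"ax":0,"ay":0,"az":0,"claw":-0.3},{"x":0.04,"y":0.04,"z":0,"ax":0,"ay":0,"az":0,"claw":-0.3},{"x":0.04,"y":0.04,"z":0,"ax":0,"ay":0,"az":0,"claw":-0.3},{"x":0.04,"y":0.04,"z":0,"ax":0,"ay":0,"az":0,"claw":-0.3},{"x":0.04,"y":0.04,"z":0,"ax":0,"ay":0,"az":0,"claw":-0.3}]'
python3 - <<'E'
from pk import *
import pickle
t0,s0=pickle.load(open("c0.pkl","rb")); s=avg("scene",6);t=avg("top",6)
# handle segmentation: bright yellowish wood tops
for n,c,box in(("scene",s,(180,150,60,60)),("top",t,(400,195,60,40))):
    for lab,im in(("before",(s0 if n=="scene" else t0)["color"]),("now",c["color"])):
        x,y,w,h=box; a=im[y:y+h,x:x+w].astype(int); m=((a[...,1]>195)&(a[...,2]>215)).astype(np.uint8)
        k,_,st,ce=cv2.connectedComponentsWithStats(m); print(n,lab,[(ce[i]+[x,y]).round(1).tolist()+[int(st[i,4])] for i in range(1,k) if st[i,4]>8])
b=lambda c:proj(c,[[.545,-.3213,.18],[.537,-.271,.18],[.5517,-.3206,.18]]).round(1).tolist()
print("expected pick/awl/pick-orig scene",b(s),"top",b(t))
d=np.abs(t["color"].astype(int)-t0["color"]).sum(2)
for v in range(246,270): print(v,"".join(" .:*#"[min(4,int(d[v,u]//18))] for u in range(310,352)))
E
```

```text
time: 33.83
ee_pos: [0.5453, -0.321, 0.1276]
eef_rot: [1.0, -0.0, 0.001, 0.001]
ft_force: [-0.3, 0.2, -0.3]
width: 0.0333
time: 34.25
ee_pos: [0.5438, -0.3204, 0.1967]
eef_rot: [1.0, -0.0, -0.001, -0.001]
ft_force: [0.2, -0.4, 0.1]
width: 0.0556
time: 34.67
ee_pos: [0.6518, -0.4186, 0.2604]
eef_rot: [1.0, -0.001, 0.002, 0.002]
ft_force: [1.1, -0.9, 1.1]
width: 0.0564
time: 35.08
ee_pos: [0.6911, -0.4562, 0.2588]
eef_rot: [1.0, -0.0, 0.001, 0.0]
ft_force: [-0.4, 0.6, 0.2]
width: 0.057
scene before [[193.4, 164.7, 43], [214.1, 177.0, 44]]
scene now [[195.3, 162.4, 46], [219.5, 171.2, 45]]
top before [[419.4, 210.8, 49], [441.2, 210.4, 49], [403.6, 214.8, 49], [425.4, 224.8, 44], [439.9, 223.8, 10], [446.0, 223.5, 16], [404.9, 225.7, 48]]
top now [[441.8, 213.0, 39], [419.8, 217.5, 26]]
expected pick/awl/pick-orig scene [[195.3, 161.2], [218.6, 170.8], [193.2, 163.6]] top [[441.6, 213.5], [419.8, 217.3], [441.1, 210.7]]
246 ::::::::::::::::..:......:################
247 :::::::.:.::.:...:.:...   :*********######
248 :::*:.::.::::::.....     .::::::::::*#####
249 :::::.:....:...         
[... 258 characters left out ...]
::*:.            #    .:*#*:*****##:::::::
256 ::::            .:.   .:::::::*#*#*:::::::
257 :::.             . #*:*::::::::*::::::::::
258 ::               . . ###::::::::::::::::::
259 : .                 .#*##:::::::::::::::::
260 :.:                  *#.##*:*:::::::::::::
261  :.                 .:#**##*#*:::::::::::*
262 .:                  .::**.::.#*:::::::::**
263 ::                 .::::*.####*::::::::::*
264 ::                 ::*::::*#*.#*:::::::::*
265 ::                 :::::::::*#*::::::::::*
266 :.                 ::::::::::*:::::::::::*
267 :.                .::::::::::::::::::::::*
268 :                 .:::::::::::::::::::::::
269 :                .::::::::::::::::::::::*:
```

The pick hangs upright at its slot (handle tops within about 1 px of expected) and the omega shape of the clip lies in the dish. The awl is still 14 mm forward from my look test, so I'll slide it back to where it was.

```bash
python3 -m crank '[{"x":-0.03,"y":-0.03,"z":0,"ax":0,"ay":0,"az":0,"claw":-0.3},{"x":-0.055,"y":-0.06,"z":0,"ax":0,"ay":0,"az":0,"claw":-0.3},{"x":-0.08,"y":-0.09,"z":0,"ax":0,"ay":0,"az":0,"claw":-0.3},{"x":-0.105,"y":-0.12,"z":0,"ax":0,"ay":0,"az":0,"claw":-0.3},{"x":-0.13,"y":-0.15,"z":0,"ax":0,"ay":0,"az":0,"claw":-0.3}]' >/dev/null
python3 -m crank '[{"x":-0.015,"y":-0.02,"z":0.01,"ax":0,"ay":0,"az":0,"claw":-0.3},{"x":-0.025,"y":-0.0355,"z":0.03,"ax":0,"ay":0,"az":0,"claw":-0.3},{"x":-0.025,"y":-0.0355,"z":0.04,"ax":0,"ay":0,"az":0,"claw":-0.3},{"x":-0.025,"y":-0.0355,"z":0.04,"ax":0,"ay":0,"az":0,"claw":-0.3},{"x":-0.025,"y":-0.0355,"z":0.04,"ax":0,"ay":0,"az":0,"claw":-0.3}]' >/dev/null
python3 to.py 0.536 -0.2708 0.1305 0.0
```

```text
shift [-0.0132 -0.0171  0.0876] turn [ 0.0007 -0.0008 -0.0007] F [ 0.25 -0.17  0.78] w 0.0566 t 36.52
axes x [ 1.    -0.001  0.002] y [-0.001 -1.     0.001] pos [ 0.5491 -0.2878  0.2181] j [ 0.82  0.35 -0.53  1.41  0.18  1.42  0.28]
```

```bash
python3 -m crank '[{"x":-0.007,"y":-0.01,"z":0,"ax":0,"ay":0,"az":0,"claw":-0.3},{"x":-0.013,"y":-0.017,"z":0,"ax":0,"ay":0,"az":0,"claw":-0.3},{"x":-0.013,"y":-0.017,"z":0.02,"ax":0,"ay":0,"az":0,"claw":-0.3},{"x":-0.013,"y":-0.017,"z":0.025,"ax":0,"ay":0,"az":0,"claw":-0.3},{"x":-0.013,"y":-0.017,"z":0.025,"ax":0,"ay":0,"az":0,"claw":-0.3}]' >/dev/null
python3 to.py 0.536 -0.2708 0.1305 0.0
```

```text
shift [0.0004 0.0007 0.0615] turn [ 0.     -0.0001 -0.0005] F [-0.51 -0.56  0.16] w 0.0561 t 36.93
axes x [ 1.    -0.001  0.   ] y [-0.001 -1.     0.   ] pos [ 0.5356 -0.2701  0.192 ] j [ 0.82  0.32 -0.54  1.51  0.17  1.36  0.27]
```

```bash
python3 -m crank '[{"x":0,"y":0.0007,"z":0.015,"ax":0,"ay":0,"az":0,"claw":-0.3},{"x":0,"y":0.0007,"z":0.035,"ax":0,"ay":0,"az":0,"claw":-0.3},{"x":0,"y":0.0007,"z":0.052,"ax":0,"ay":0,"az":0,"claw":-0.3},{"x":0,"y":0.0007,"z":0.061,"ax":0,"ay":0,"az":0,"claw":-0.1},{"x":0,"y":0.0007,"z":0.061,"ax":0,"ay":0,"az":0,"claw":0.4}]'
for i in 1 2; do python3 -m crank '[{"x":0,"y":0,"z":0,"ax":0,"ay":0,"az":0,"claw":1},{"x":0,"y":0,"z":0,"ax":0,"ay":0,"az":0,"claw":1},{"x":0,"y":0,"z":0,"ax":0,"ay":0,"az":0,"claw":1},{"x":0,"y":0,"z":0,"ax":0,"ay":0,"az":0,"claw":1},{"x":0,"y":0,"z":0,"ax":0,"ay":0,"az":0,"claw":1}]' 15; done
```

```text
time: 37.35
ee_pos: [0.5356, -0.2706, 0.1306]
eef_rot: [1.0, -0.0, -0.0, -0.0]
ft_force: [-0.6, 1.0, -0.5]
width: 0.0496
time: 37.77
ee_pos: [0.5367, -0.2707, 0.1328]
eef_rot: [1.0, -0.0, 0.002, 0.001]
ft_force: [-0.7, 0.4, 0.1]
width: 0.0177
time: 38.18
ee_pos: [0.5366, -0.2707, 0.1326]
eef_rot: [1.0, -0.0, 0.001, 0.001]
ft_force: [0.0, -0.0, 4.7]
width: 0.0137
```

```bash
python3 -m crank '[{"x":0,"y":0,"z":-0.002,"ax":0,"ay":0,"az":0,"claw":1},{"x":0.004,"y":0,"z":-0.0025,"ax":0,"ay":0,"az":0,"claw":1},{"x":0.009,"y":0,"z":-0.0025,"ax":0,"ay":0,"az":0,"claw":1},{"x":0.0135,"y":0,"z":-0.0025,"ax":0,"ay":0,"az":0,"claw":1},{"x":0.0135,"y":0,"z":-0.001,"ax":0,"ay":0,"az":0,"claw":1}]'
python3 -m crank '[{"x":0,"y":0,"z":0.0008,"ax":0,"ay":0,"az":0,"claw":1},{"x":0,"y":0,"z":0.0008,"ax":0,"ay":0,"az":0,"claw":1},{"x":0,"y":0,"z":0.0008,"ax":0,"ay":0,"az":0,"claw":-0.3},{"x":0,"y":0,"z":0.0008,"ax":0,"ay":0,"az":0,"claw":-0.3},{"x":0,"y":0,"z":0.0008,"ax":0,"ay":0,"az":0,"claw":-0.3}]'
python3 -m crank '[{"x":0,"y":0,"z":0,"ax":0,"ay":0,"az":0,"claw":-0.3},{"x":0,"y":0,"z":0,"ax":0,"ay":0,"az":0,"claw":-0.3},{"x":0,"y":0,"z":-0.01,"ax":0,"ay":0,"az":0,"claw":-0.3},{"x":0,"y":0,"z":-0.035,"ax":0,"ay":0,"az":0,"claw":-0.3},{"x":0,"y":0,"z":-0.07,"ax":0,"ay":0,"az":0,"claw":-0.3}]'
python3 -m crank '[{"x":0,"y":0,"z":-0.03,"ax":0,"ay":0,"az":0,"claw":-0.3},{"x":0.02,"y":0.01,"z":-0.06,"ax":0,"ay":0,"az":0,"claw":-0.3},{"x":0.05,"y":0.04,"z":-0.06,"ax":0,"ay":0,"az":0,"claw":-0.3},{"x":0.08,"y":0.07,"z":-0.06,"ax":0,"ay":0,"az":0,"claw":-0.3},{"x":0.11,"y":0.1,"z":-0.06,"ax":0,"ay":0,"az":0,"claw":-0.3}]'
python3 -m crank '[{"x":0.02,"y":0.03,"z":0,"ax":0,"ay":0,"az":0,"claw":-0.3},{"x":0.04,"y":0.06,"z":0,"ax":0,"ay":0,"az":0,"claw":-0.3},{"x":0.04,"y":0.09,"z":0,"ax":0,"ay":0,"az":0,"claw":-0.3},{"x":0.04,"y":0.09,"z":0,"ax":0,"ay":0,"az":0,"claw":-0.3},{"x":0.04,"y":0.09,"z":0,"ax":0,"ay":0,"az":0,"claw":-0.3}]'
python3 - <<'E'
from pk import *
import pickle
s=avg("scene",6);t=avg("top",6)
for n,c,box in(("scene",s,(180,150,60,60)),("top",t,(400,195,60,40))):
    x,y,w,h=box; a=c["color"][y:y+h,x:x+w].astype(int); m=((a[...,1]>195)&(a[...,2]>215)).astype(np.uint8)
    k,_,st,ce=cv2.connectedComponentsWithStats(m); print(n,[(ce[i]+[x,y]).round(1).tolist()+[int(st[i,4])] for i in range(1,k) if st[i,4]>8])
q=r.read_state(); print(q["joint_vel"].round(3),q["ee_pos"])
E
```

```text
time: 38.6
ee_pos: [0.5509, -0.2702, 0.133]
eef_rot: [1.0, 0.0, 0.001, 0.0]
ft_force: [-0.1, 0.7, -0.7]
width: 0.0136
time: 39.02
ee_pos: [0.5495, -0.2707, 0.1321]
eef_rot: [1.0, -0.0, 0.001, 0.001]
ft_force: [-1.0, 0.3, -0.3]
width: 0.0266
time: 39.43
ee_pos: [0.5482, -0.27, 0.2013]
eef_rot: [1.0, -0.0, -0.001, -0.0]
ft_force: [0.8, -0.3, 0.3]
width: 0.0544
time: 39.85
ee_pos: [0.6587, -0.3705, 0.2649]
eef_rot: [1.0, -0.001, 0.002, 0.002]
ft_force: [1.1, -0.5, 0.6]
width: 0.0566
time: 40.27
ee_pos: [0.6977, -0.4607, 0.26]
eef_rot: [1.0, -0.002, 0.0, -0.0]
ft_force: [0.3, 0.5, 1.2]
width: 0.0565
scene [[195.3, 162.4, 46], [214.7, 177.1, 37]]
top [[419.3, 210.9, 32], [441.8, 213.0, 39]]
[-0.     0.006  0.001 -0.004  0.     0.     0.   ] [ 0.69775678 -0.45877132  0.26328171]
```

The awl is back (scene 214.7,177.1 against 214.1,177.0 at the start), the pick hangs in its slot and the arm is clear and still. Handing in.

```bash
python3 -c "
from bench import close_job
print(close_job())"
```

```text
the job is handed in; nothing more can be done
None
```

I got the clip off with the hooked pick and left it in the steel dish. The pick is back in the slot it came from, and the job was handed in at about 41 s of the 67 s allowed. No verdict was reported.

- **Choosing the tool:** the pick and awl handles looked identical. I drew each tool 14 mm forward in its slot and looked under the rack board. The right-hand one showed the hook, so that was the pick. I slid the awl back afterwards, and its handle top is within 1 pixel of its starting picture.
- **Prying:** I felt the spindle at 7.7 N at most at the readings taken (limit 35 N), then passed the hook through the loop with no contact force I could tell from sensor noise. The clip let go on a slow pull of about 8 N at the readings taken, and a picture showed it hanging on the hook above the bare groove.
- **Clip in the dish:** comparing before and after images shows the clip's shape lying flat within about 2 cm of the dish centre.
- **Pick in the rack:** the collar seated at the same height as before. The handle top is about 1 pixel from where an upright pick should appear.

**Less certain:** the twelve-picture limit was used up before the final checks. The clip's resting place and the return of both tools were therefore checked by image differences and handle positions, not by eye. I did not re-measure the other items on the bench, but the wrist sensor showed no unexpected contact.

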